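Unload the drying bar behind its sliding splash screen

ROBOT

A 7-joint arm with a two-finger parallel gripper is mounted at the origin on a cart in front of the work surface, level with it; the furniture and walls round the work are solid. World frame = base frame: x ahead of the robot, y to its left, z up, the work surface at z = 0. Lengths are in m, angles in rad, forces in N, time in s.
With the tool pointing down it reaches from about 0.425 to 0.875 m from the base axis. Payload 9.9 kg.
Tool frame: the origin (TCP) lies on the centre line of the jaws, within the pads' length; the fingertips stand 22 mm ahead of it and the grasp point (between the pads) lies 3 mm ahead of it (ctrl.tip_extent is the distance from the TCP to the fingertips, in m); z points along the fingers, y is the line along which they close (so a half turn about z gives the same grasp; the last joint's range is limited). The gripper opens to 85 mm and grips with 20 to 120 N. Pads are 22 mm wide; open, the fingers measure 114 mm over their backs; the gripper's body (76 mm by 85 mm) begins 54 mm behind the grasp point. The pads swing forward as they close: fully open they stand 13 mm farther back than shut.
Start: joints at [1.134, 0.576, 0.025, 1.437, -0.015, 1.129, -0.057], TCP at [0.233, -0.633, 0.253] pointing down, gripper open.
Joint ranges: [-2.76, 2.76], [-0.34, 2.15], [-1.52, 1.57], [0.19, 2.46], [-1.09, 4.23], [0.17, 1.99], [-2.82, 2.82]. Speed limits (rad/s): [2.22, 2.22, 3.01, 3.01, 3.14, 3.14, 3.14].

INTERFACE

Orientations are given as a unit quaternion [w, x, y, z].
In Python, from rig import ctrl gives the robot as it stands.
- The arm moves only by the tool jog_arm, never from a script. Its argument "increments" is a list of rows, each an object of numbers: "dx", "dy", "dz": the shift along the world's x, y, z in mm; "rx", "ry", "rz": the turn, a rotation vector about the world's x, y, z in degrees. A call has 1 to 5 rows; each row shifts and turns the commanded pose from where the row before left it; what a row does not reach is not made up. A row lasts 1/8 s, in which the tool goes at most 62.5 mm and 10.7 degrees, less where a joint would pass 70% of its speed; a pose out of reach is approached as far as the arm can. A call is refused whole if a number of a shift passes 62.5 or a number of a turn 10.7, either way. A call with a gripper value outside its range is refused whole. "claw" is the finger opening in mm, from 0 to 85.4, set as the call begins (left out, the last holds). The fingers move at their own pace and stop on an object; "force" is the grip in N (left out, the last holds). Time passes only in rows, so rows that do not move let the fingers close. It gives the time, the measured TCP pose, the force, the opening and the grip force at its end, in the units of the state.
- ctrl.sense(): the state, without advancing time (a new reading comes with each control period).
- ctrl.get_image(name): name is "scene" or "top" or "wrist"; returns a dict with "color" (480x640x3 uint8, blue, green, red), "depth" (480x640 float32, m along the optical axis (not along the pixel's ray), 0 where there is no reading), "camera_matrix" (3x3 intrinsics, pixels), "k1" (the pictures are not rectified: a ray, as slopes to the right and down, at radius r is drawn at 1 + k1 r^2 times it, then the intrinsics apply), "xyz" and "rotation" of the camera in the world; the wrist camera has in their place "T_tool_cam" (4x4, takes a point from camera to tool coordinates, whose origin is the TCP and whose axes are the flange's). Camera axes: x right, y up, looking along -z (the intrinsics and any distortion apply to the point x, -y, -z); pixel columns grow to the right and rows downward; lengths in m; the calibration is good to about 2 mm. A picture is of the moment at which its call begins: read the wrist's pose just before it.
- ctrl.job_done(): hands the job in; it is judged then, once.
The state is a dict: "time": time; "joints": joint angles; "joint_vel": joint speeds; "joint_efforts": joint torques, N m; "ee_pos": TCP position; "tool_rot": TCP orientation; "force": force on the tool from outside, world axes, zero at the start; "torque": the same for the moment, N m; "finger_gap": finger opening in m; "grip_force": force on a finger pad.
Only numpy, scipy, OpenCV 4.12 (cv2) and the standard library are available. Lean on these libraries where they do the work, as an engineer would, in place of code of your own. Each camera call takes 0.05 s, during which the arm holds its last target. There are 200 camera calls.

TASK

Unload the drying stand: push its splash screen all the way down by the grip tab, slide the stop collar off the end of the bar and put it in the small compartment of the tray, then slide every carrier off the bar and put them all in the large compartment. When everything is in the tray, raise the screen fully again; leave the other things on the desk where they are.

Things in the scene. Friction and masses are not known exactly. Their poses are not given: they have to be found in the camera images.
- bar_root (a point): Drying stand (fixed to the desk, its place and turn vary): a round steel bar, 12 mm thick, is held level 165 mm above the desk by an aluminium upright 50 mm wide and 200 mm tall. This point is on the bar's axis where it leaves the upright. The stand's +y axis runs along the bar to its free end, +x is level and square to the bar, +z up. Below the bar is a foot 56 mm wide and 10 mm high.
- bar_end (a point): Centre of the free end face of the bar, 190 mm from bar_root along the stand's +y. Nothing covers the bar end except the splash screen, whose pane stands 8 to 13 mm beyond it.
- sash (a joint): Height of the splash screen (vertical sliding sash: clear pane 190 mm wide, 95 mm tall, 4 mm thick, square to the bar, in two low guide channels 112 mm tall that stand 89 to 106 mm either side of the bar). 0 = fully down: its top edge is then 107 mm above the desk and parts pass over it; 0.085 = fully up: it then covers the bar end. Friction of about 5 N (total) holds it wherever it is left.
- sash_grip (a point): Centre of the black grip tab of the sash, 112 mm to the stand's -x side of the bar and 10.5 mm beyond the bar end; it moves with the sash (139 mm above the desk when down, 224 mm when up). The tab is upright, 12 mm thick along the stand's y, 44 mm long along x and 28 mm tall, free on all sides and above.
- collar_c (a point): Centre of the stop collar: a dark steel ring, 44 mm outside diameter, 18 mm thick along its own y axis (the bar's direction), 18 mm bore, with one small clamp lug 20 mm wide that reaches to 33 mm below the centre (its -z). It hangs loosely on the bar nearest to the free end (about 16 mm from the end to its centre). 70 g, give or take 30 percent.
- tray_large (a point): Loose steel tray, 150 x 200 mm, 34 mm tall, 4 mm walls and floor, 0.6 kg. This point is the centre of the inner floor of its large compartment, which measures 142 mm (tray's x) by 136 mm (tray's y). A 4 mm dividing wall 31 mm tall bounds it towards the tray's +y.
- tray_small (a point): Centre of the inner floor of the tray's small compartment, 142 mm (tray's x) by 52 mm (tray's y), 98 mm from tray_large along the tray's +y.
- tray: The tray; origin at the centre of its underside, z up.
- carrier_1_c (a point): Centre (half-way up) of a specimen carrier: aluminium block 44 mm wide (own x), 22 thick (own y), 50 tall (own z), with a 20 mm bore along y, its axis 10 mm above the centre. It hangs upright and loose on the bar behind the collar, y along the bar, centre 14 mm below the bar's axis; neighbours 28 mm or more apart, centre to centre. 90 g, give or take 30 percent. Three or four are present.
- carrier_2_c (a point): Another specimen carrier, like carrier_1; may be absent (None). On the bar carrier_1 is nearest to the upright and carrier_4 nearest to the collar.
- carrier_3_c (a point): Another specimen carrier, like carrier_1; may be absent (None). On the bar carrier_1 is nearest to the upright and carrier_4 nearest to the collar.
- carrier_4_c (a point): Another specimen carrier, like carrier_1; may be absent (None). On the bar carrier_1 is nearest to the upright and carrier_4 nearest to the collar.
- carrier_1: The body of the carrier; its origin and axes are those of its centre point.
- carrier_2: The body of the carrier; its origin and axes are those of its centre point.
- carrier_3: The body of the carrier; its origin and axes are those of its centre point.
- carrier_4: The body of the carrier; its origin and axes are those of its centre point.
- collar: The body of the collar; its origin and axes are those of its centre point.
- reagent: Small white bottle, 43 mm wide, 95 mm tall, at the back; not part of the job. Origin under its centre.
- dropper: Small brown dropper bottle, 33 mm wide, 88 mm tall, at the back; not part of the job. Origin under its centre.
- timer: Small grey timer, 58 x 64 x 20 mm, in front of the stand's upright; not part of the job. Origin under its centre.
- marker: Marker pen, 132 mm long, lying to the right of the stand; not part of the job.
There are look-alikes about, which are no part of the job. Leave any brown look-alike of the carrier_3 alone.

How it is judged:
On the way, in this order (a step that is already met when the one before it is completed fails the run):
1. the splash screen is pushed fully down (within 8 mm) (value of joint sash below 0.008 m), for 0.2 s.
2. the stop collar lies in the small compartment, the screen still down (value of joint sash below 0.008 m and x of collar_c in the frame of tray_small between -0.075 and 0.075 m and y of collar_c in the frame of tray_small between -0.028 and 0.028 m and z of collar_c in the frame of tray_small between 0 and 0.045 m and contact force between the fingers and collar below 0.2 N), for 0.2 s.
3. every carrier lies in the large compartment, the screen still down (value of joint sash below 0.008 m and x of carrier_1_c in the frame of tray_large between -0.075 and 0.075 m and y of carrier_1_c in the frame of tray_large between -0.07 and 0.07 m and z of carrier_1_c in the frame of tray_large between 0 and 0.05 m and x of carrier_2_c in the frame of tray_large between -0.075 and 0.075 m and y of carrier_2_c in the frame of tray_large between -0.07 and 0.07 m and z of carrier_2_c in the frame of tray_large between 0 and 0.05 m and x of carrier_3_c in the frame of tray_large between -0.075 and 0.075 m and y of carrier_3_c in the frame of tray_large between -0.07 and 0.07 m and z of carrier_3_c in the frame of tray_large between 0 and 0.05 m and x of carrier_4_c in the frame of tray_large between -0.075 and 0.075 m and y of carrier_4_c in the frame of tray_large between -0.07 and 0.07 m and z of carrier_4_c in the frame of tray_large between 0 and 0.05 m and contact force between the fingers and carrier_1 below 0.2 N and contact force between the fingers and carrier_2 below 0.2 N and contact force between the fingers and carrier_3 below 0.2 N and contact force between the fingers and carrier_4 below 0.2 N), for 0.2 s.
At the end, for the whole second after the job is handed in: The splash screen is up (within 8 mm of its upper stop); the collar's centre is in the small compartment and all carriers' centres are in the large compartment, low in the tray (centres less than 45 and 50 mm above the inner floor); the tray stands flat on the desk and all is released and at rest (value of joint sash above 0.077 m and x of collar_c in the frame of tray_small between -0.075 and 0.075 m and y of collar_c in the frame of tray_small between -0.028 and 0.028 m and z of collar_c in the frame of tray_small between 0 and 0.045 m and x of carrier_1_c in the frame of tray_large between -0.075 and 0.075 m and y of carrier_1_c in the frame of tray_large between -0.07 and 0.07 m and z of carrier_1_c in the frame of tray_large between 0 and 0.05 m and x of carrier_2_c in the frame of tray_large between -0.075 and 0.075 m and y of carrier_2_c in the frame of tray_large between -0.07 and 0.07 m and z of carrier_2_c in the frame of tray_large between 0 and 0.05 m and x of carrier_3_c in the frame of tray_large between -0.075 and 0.075 m and y of carrier_3_c in the frame of tray_large between -0.07 and 0.07 m and z of carrier_3_c in the frame of tray_large between 0 and 0.05 m and x of carrier_4_c in the frame of tray_large between -0.075 and 0.075 m and y of carrier_4_c in the frame of tray_large between -0.07 and 0.07 m and z of carrier_4_c in the frame of tray_large between 0 and 0.05 m and linear speed of each of carrier_1, carrier_2, carrier_3, carrier_4, collar, tray below 0.02 m/s and angle between tray's own z axis and vertical below 0.1 rad); the robot touches nothing.
It fails at once if the small bottle is pushed more than 4 cm or knocked over (distance of reagent from where it was at the start of the episode above 0.04 m or angle between reagent's own z axis and vertical above 0.6 rad).
It fails at once if the dropper bottle is pushed more than 4 cm or knocked over (distance of dropper from where it was at the start of the episode above 0.04 m or angle between dropper's own z axis and vertical above 0.6 rad).
It fails at once if the timer is pushed more than 4 cm or knocked over (distance of timer from where it was at the start of the episode above 0.04 m or angle between timer's own z axis and vertical above 0.6 rad).
It fails at once if the marker pen is pushed more than 4 cm or knocked over (distance of marker from where it was at the start of the episode above 0.04 m).
Of carrier_1, carrier_2, carrier_3, carrier_4 only 3 to 4 are there at a start; the rules pass over those that are not, and their reading is None.
At some moment in a run one of tray may be knocked a few centimetres aside while the robot is not near it.
Once in a run the grip may slacken for a moment while it holds something.
It also fails if it takes over 210 s, if anything falls off the work surface, if the arm or the gripper's body presses on something with over 40 N, if the wrist force passes 120 N, or if a joint passes its speed limit or range.

## Working session

There is one attempt and no reset: what is moved stays moved. The work goes in short steps, Python scripts to look and compute and a tool call to move; the robot and the scene stay as the last step left them, time stands still between calls to the robot, and variables do not carry over. Pictures are saved under pics/ and viewed, at most 14 in all, crops included, and the job is handed in when it is done.

Besides the shell and the picture viewer there is one more tool, called after "Call:" by a JSON object that holds its "op" and its "data", one argument or row to a line. jog_arm: Moves the arm, as the interface text tells. Its arguments: {"type":"object","properties":{"increments":{"type":"array"},"claw":{"type":"number"},"force":{"type":"number"}},"required":["increments"]}

```bash
mkdir -p pics; ls; cat > h.py <<'E'
import numpy as np, cv2
from rig import ctrl
from scipy.spatial.transform import Rotation as R
def cam(n):
    s=ctrl.sense(); im=ctrl.get_image(n)
    if n=="wrist":
        q=s["tool_rot"]; T=np.eye(4); T[:3,:3]=R.from_quat([q[1],q[2],q[3],q[0]]).as_matrix(); T[:3,3]=s["ee_pos"]
        M=T@np.array(im["T_tool_cam"])
    else:
        M=np.eye(4); r=np.array(im["rotation"],float)
        M[:3,:3]=r if r.shape==(3,3) else R.from_quat([r[1],r[2],r[3],r[0]]).as_matrix(); M[:3,3]=im["xyz"]
    im["M"]=M; return im
def ray(im,u,v):
    K=np.array(im["camera_matrix"]); x=(u-K[0,2])/K[0,0]; y=(v-K[1,2])/K[1,1]
    k=im["k1"]; a,b=x,y
    for _ in range(20):
        f=1+k*(a*a+b*b); a,b=x/f,y/f
    return im["M"][:3,3], im["M"][:3,:3]@np.array([a,-b,-1.0])
def atz(im,u,v,z):
    o,d=ray(im,u,v); return o+d*(z-o[2])/d[2]
def dep(im,u,v):
    o,d=ray(im,u,v); return o+d*im["depth"][int(v),int(u)]
def cloud(im):
    K=np.array(im["camera_matrix"]); vv,uu=np.mgrid[0:480,0:640]
    x=(uu-K[0,2])/K[0,0]; y=(vv-K[1,2])/K[1,1]; a,b=x,y
    for _ in range(20):
        f=1+im["k1"]*(a*a+b*b); a,b=x/f,y/f
    P=np.stack([a,-b,-np.ones_like(a)],-1)*im["depth"][...,None]
    return P@im["M"][:3,:3].T+im["M"][:3,3]
def proj(im,p):
    K=np.array(im["camera_matrix"]); q=im["M"][:3,:3].T@(np.array(p)-im["M"][:3,3]); a,b=q[0]/-q[2],-q[1]/-q[2]
    f=1+im["k1"]*(a*a+b*b); return np.array([K[0,0]*a*f+K[0,2],K[1,1]*b*f+K[1,2]])
E
python3 - <<'E'
from h import *
import pickle
for n in("scene","top"):
    im=cam(n); cv2.imwrite(f"pics/{n}0.png",im["color"]); pickle.dump(im,open(n+"0.pkl","wb")); print(n,im["M"].round(3),im["camera_matrix"],im["k1"])
print(ctrl.sense())
E
```

```text
pics
scene [[-0.834  0.42  -0.358  0.181]
 [-0.552 -0.612  0.567  0.262]
 [ 0.019  0.67   0.742  0.843]
 [ 0.     0.     0.     1.   ]] [[480.51893715   0.         314.33453066]
 [  0.         480.51893715 243.43416906]
 [  0.           0.           1.        ]] 0.039083408343098085
top [[-0.019  0.997 -0.07   0.478]
 [-1.    -0.018  0.018 -0.262]
 [ 0.017  0.07   0.997  1.311]
 [ 0.     0.     0.     1.   ]] [[602.79528618   0.         324.21411501]
 [  0.         602.79528618 241.292772  ]
 [  0.           0.           1.        ]] -0.005461935225562509
{'time': 0.1, 'joints': array([ 1.13417418,  0.57642012,  0.02485391,  1.43777469, -0.01499911,
        1.12898082, -0.05649082]), 'joint_vel': array([ 0.0006349 , -0.0020687 , -0.00039747, -0.00319092, -0.00132867,
       -0.00024809,  0.00064766]), 'joint_efforts': array([ 6.34784403e-03, -7.67305827e+01,  2.25810573e+00, -2.86606461e+01,
        1.58879411e-02,  8.60060711e-03, -3.24150699e-05]), 'ee_pos': array([ 0.23313314, -0.63309795,  0.25256518]), 'tool_rot': array([-6.80803113e-04,  9.84476372e-01,  1.75515768e-01, -1.59077397e-04]), 'force': array([-0.45002158, -0.16364379, -0.74510572]), 'torque': array([ 0.00295682,  0.0567618 , -0.00121983]), 'grip_force': 0.0, 'finger_gap': 0.08565611464550432}
```

View pics/scene0.png

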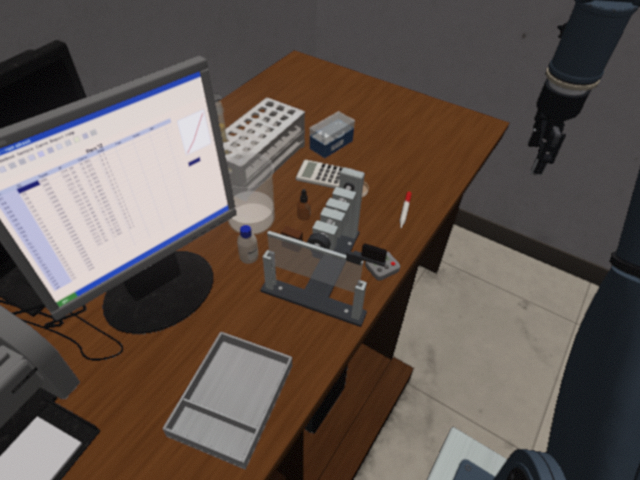

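View pics/top0.png

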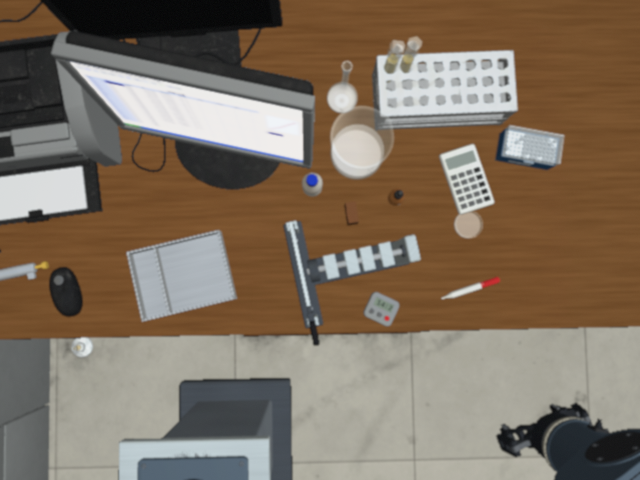

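```bash
python3 - <<'E'
from h import *
import pickle
s=pickle.load(open("scene0.pkl","rb")); t=pickle.load(open("top0.pkl","rb"))
a=cv2.resize(t["color"][190:350,270:440],None,fx=3.3,fy=3.3,interpolation=3)[:528,:400*2]
b=cv2.resize(s["color"][150:330,230:420],None,fx=3,fy=3,interpolation=3)
cv2.imwrite("pics/t1.png",a); cv2.imwrite("pics/s1.png",b)
E
```

```text
(no output)
```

View pics/t1.png

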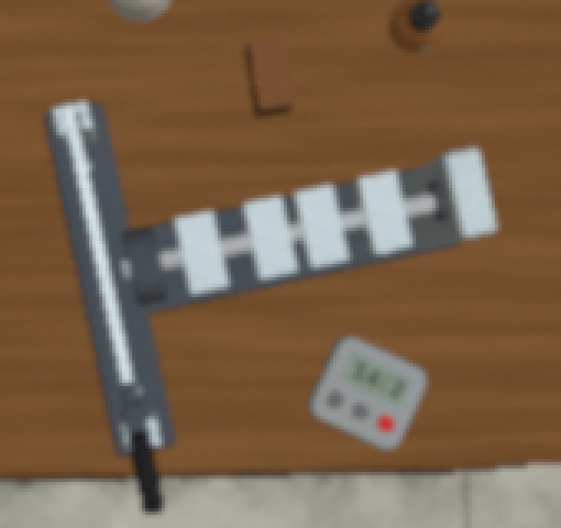

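View pics/s1.png

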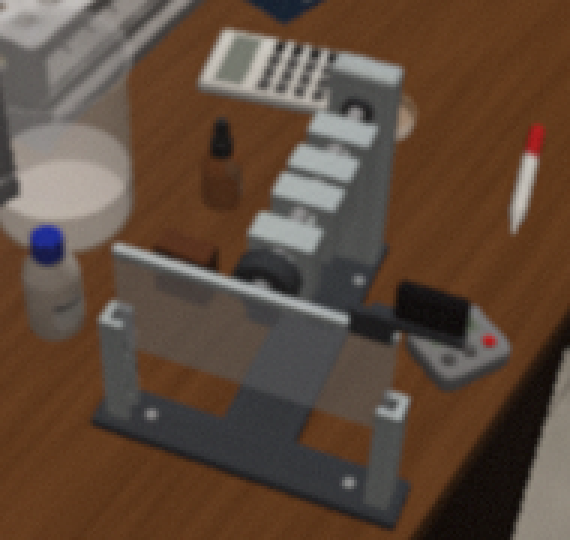

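```bash
cat > loc.py <<'E'
from h import *
import pickle
t=pickle.load(open("top0.pkl","rb"))
C=cloud(t); c=t["color"].astype(int)
roi=np.zeros((480,640),bool); roi[225:290,318:430]=1
m=(c.min(2)>150)&roi
m=cv2.morphologyEx(m.astype(np.uint8),cv2.MORPH_OPEN,np.ones((7,3)))
n,l,st,ce=cv2.connectedComponentsWithStats(m)
for i in range(1,n):
    if st[i,4]<60: continue
    cnt=cv2.findContours((l==i).astype(np.uint8),0,2)[0][0]; r=cv2.minAreaRect(cnt)
    z=0.176 if ce[i,0]<400 else .2
    print(st[i],ce[i].round(1),np.round(r[1],1),round(r[2],1),atz(t,*ce[i],z).round(4),"depthz",np.median(C[l==i],0).round(4))
# bits
T=C[(C[...,2]>.1)&roi]; 
# dark tab and collar
for name,box,zr in(("tab",(305,318,320,350),None),("pane",(285,225,322,325),None),("collar",(308,255,326,285),None),("brown",(342,200,362,228),None),("bottleblue",(300,170,325,198),None),("tray",(120,225,245,325),None)):
    x0,y0,x1,y1=box; P=C[y0:y1,x0:x1].reshape(-1,3); P=P[P[:,2]>(.012 if name in("tray",) else .05 if name!="brown" else .015)]
    print(name,len(P),np.percentile(P,[2,50,98],axis=0).round(4).tolist() if len(P) else "")
    if name in("tab","pane"):
        h=np.histogram(P[:,2],bins=np.arange(0.05,.27,.01)); print(h[0])
E
python3 loc.py
```

```text
[407 236  12  25 244] [412.5 248. ] [25.6 10.3] 77.5 [ 0.54   -0.4449  0.2   ] depthz [ 0.5402 -0.4456  0.1951]
[380 242  14  24 269] [386.2 253.8] [23.2 12.7] 81.9 [ 0.5313 -0.3988  0.176 ] depthz [ 0.5308 -0.3988  0.1763]
[361 247  13  23 258] [367. 258.] [22. 12.] 90.0 [ 0.524  -0.3623  0.176 ] depthz [ 0.5239 -0.3621  0.1768]
[345 250  14  24 278] [351.5 261.4] [23. 13.] 90.0 [ 0.5181 -0.3328  0.176 ] depthz [ 0.5187 -0.3331  0.1763]
[324 254  14  25 273] [330.7 265.9] [23.6 12.7] 81.9 [ 0.5103 -0.2935  0.176 ] depthz [ 0.5101 -0.2938  0.1764]
tab 227 [[0.369, -0.2683, 0.1086], [0.3965, -0.2599, 0.2237], [0.4149, -0.2481, 0.2299]]
[  0   1   0   0   1   5  26   0   0   0   0   0   0   0  22   5   9 154
   0   0   0   0]
pane 775 [[0.4043, -0.2722, 0.0872], [0.4994, -0.2498, 0.1796], [0.5925, -0.2134, 0.2264]]
[  6   6   3   2   6  13  52   0   0   0   0  30 298 242  79   5   3  19
   0   0   0   0]
collar 295 [[0.4826, -0.2829, 0.1636], [0.5049, -0.2637, 0.1788], [0.5255, -0.2507, 0.1871]]
brown 260 [[0.6036, -0.3558, 0.0215], [0.6245, -0.3423, 0.0502], [0.6474, -0.3307, 0.0556]]
bottleblue 333 [[0.6687, -0.2798, 0.0552], [0.6847, -0.261, 0.0681], [0.7066, -0.2421, 0.0991]]
tray 1352 [[0.4124, -0.2618, 0.0127], [0.4977, 0.0537, 0.0321], [0.5889, 0.1279, 1.3115]]
```

Call:
{"op": "jog_arm", "data": {
  "increments": [
    {"dz": 50},
    {"dz": 35},
    {"dx": 15,"dy": 40,"rz": 10.1},
    {"dx": 20,"dy": 48,"rz": 10.1},
    {"dx": 20,"dy": 48,"rz": 10.1}
  ],
  "claw": 0,
  "force": 40
}}

```text
invalid input
```

Call:
{"op": "jog_arm", "data": {
  "increments": [
    {"dx": 20,"dy": 48,"rz": 10.1},
    {"dx": 20,"dy": 48,"rz": 10.1},
    {"dx": 20,"dy": 48,"rz": 10.1},
    {"dx": 20,"dy": 48,"rz": 10.1},
    {"dx": 21,"dy": 45,"rz": 10.4}
  ]
}}

```text
invalid input
```

```bash
python3 - <<'E'
from h import *
import pickle
t=pickle.load(open("top0.pkl","rb")); C=cloud(t)
g=t["color"][215:335,115:250]
cv2.imwrite("pics/tray.png",cv2.resize(g,None,fx=4,fy=4,interpolation=3))
m=np.zeros((480,640),np.uint8); z=C[...,2]; m[215:335,115:250]=((t["color"].min(2)>95))[215:335,115:250]
m=cv2.morphologyEx(m,cv2.MORPH_CLOSE,np.ones((9,9)));
c=max(cv2.findContours(m,0,2)[0],key=cv2.contourArea); r=cv2.minAreaRect(c); b=cv2.boxPoints(r)
P=np.array([atz(t,*p,.034) for p in b]); print(b.round(1),P.round(4)); 
for i in range(4): print(np.linalg.norm(P[i]-P[i-1]).round(4), np.degrees(np.arctan2(*(P[i]-P[i-1])[[1,0]])).round(1))
print(P.mean(0))
s=ctrl.sense(); print(s["time"],s["ee_pos"],s["tool_rot"])
E
```

```text
[[124.2 251.5]
 [220.2 228.3]
 [237.2 299. ]
 [141.2 322.1]] [[ 0.5529  0.1382  0.034 ]
 [ 0.5984 -0.0644  0.034 ]
 [ 0.4484 -0.0991  0.034 ]
 [ 0.404   0.1021  0.034 ]]
0.1532 13.6
0.2077 -77.3
0.1539 -167.0
0.2061 102.4
[0.50091834 0.0192189  0.034     ]
0.1 [ 0.23313314 -0.63309795  0.25256518] [-6.80803113e-04  9.84476372e-01  1.75515768e-01 -1.59077397e-04]
```

View pics/tray.png

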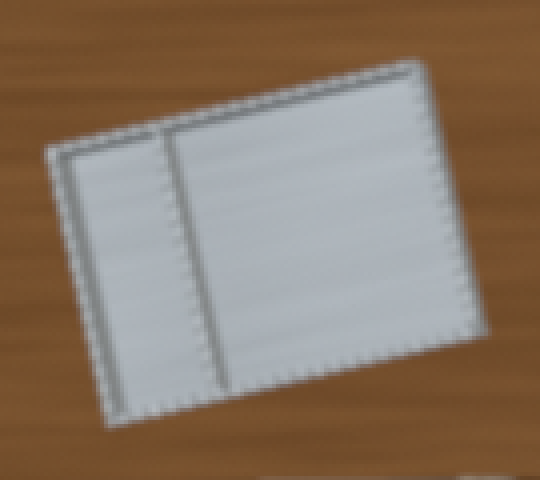

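The tray fills the crop. Its divider runs near crop (165,130)-(225,390), so the small compartment is on the left, towards world +y. The calls were refused, so I'll retry with full rows.

Call:
{"op": "jog_arm", "data": {
  "increments": [
    {"dx": 0,"dy": 0,"dz": 50,"rx": 0,"ry": 0,"rz": 0},
    {"dx": 0,"dy": 0,"dz": 35,"rx": 0,"ry": 0,"rz": 0},
    {"dx": 15,"dy": 40,"dz": 0,"rx": 0,"ry": 0,"rz": 10.1},
    {"dx": 20,"dy": 48,"dz": 0,"rx": 0,"ry": 0,"rz": 10.1},
    {"dx": 20,"dy": 48,"dz": 0,"rx": 0,"ry": 0,"rz": 10.1}
  ],
  "claw": 0,
  "force": 40
}}

```text
time: 0.72
ee_pos: [0.2886, -0.4958, 0.3379]
tool_rot: [-0.0, 0.903, 0.429, -0.0]
force: [1.3, -0.6, -0.3]
finger_gap: 0.0
grip_force: 0.0
```

Call:
{"op": "jog_arm", "data": {
  "increments": [
    {"dx": 20,"dy": 48,"dz": 0,"rx": 0,"ry": 0,"rz": 10.1},
    {"dx": 20,"dy": 48,"dz": 0,"rx": 0,"ry": 0,"rz": 10.1},
    {"dx": 20,"dy": 48,"dz": 0,"rx": 0,"ry": 0,"rz": 10.1},
    {"dx": 20,"dy": 48,"dz": 0,"rx": 0,"ry": 0,"rz": 10.1},
    {"dx": 20,"dy": 43,"dz": 0,"rx": 0,"ry": 0,"rz": 10.4}
  ]
}}

```text
time: 1.35
ee_pos: [0.3885, -0.2606, 0.3382]
tool_rot: [-0.0, 0.632, 0.775, -0.0]
force: [0.3, 0.1, 0.5]
finger_gap: 0.0002
grip_force: 0.0
```

```bash
python3 - <<'E'
from h import *
im=cam("wrist"); cv2.imwrite("pics/w1.png",im["color"])
s=ctrl.sense(); print(s["time"],s["ee_pos"],s["tool_rot"],s["joints"].round(2))
for p in [(.3889,-.2599,.224),(.5008,-.2483,.165),(.5103,-.2935,.176)]: print(proj(im,p))
E
```

```text
1.4 [ 0.3914165  -0.25454294  0.33861575] [-1.20319989e-04  6.25276138e-01  7.80402125e-01  1.50310698e-03] [ 0.82  0.21 -0.42  1.81  0.09  1.15  0.59]
[320.16148057 241.87330636]
[460.30625979 232.55971706]
[458.99484247 291.399986  ]
```

View pics/w1.png

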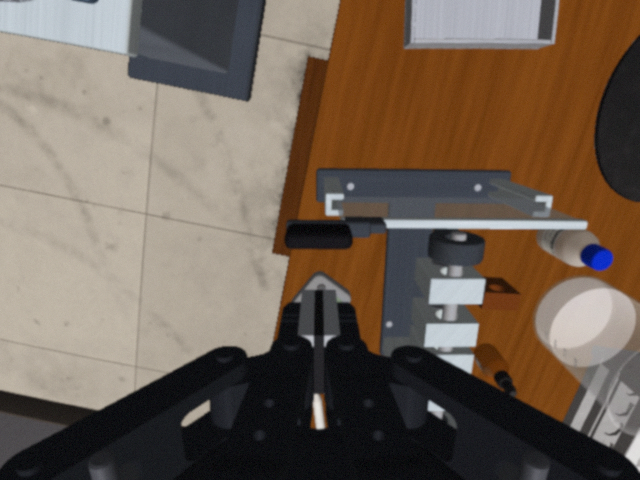

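Call:
{"op": "jog_arm", "data": {
  "increments": [
    {"dx": 1,"dy": 2,"dz": -40,"rx": 0,"ry": 0,"rz": 0},
    {"dx": 0,"dy": 0,"dz": -30,"rx": 0,"ry": 0,"rz": 0},
    {"dx": 0,"dy": 0,"dz": -15,"rx": 0,"ry": 0,"rz": 0},
    {"dx": 0,"dy": 0,"dz": -15,"rx": 0,"ry": 0,"rz": 0},
    {"dx": 0,"dy": 0,"dz": -15,"rx": 0,"ry": 0,"rz": 0}
  ]
}}

```text
time: 2.02
ee_pos: [0.3887, -0.2604, 0.2227]
tool_rot: [-0.001, 0.634, 0.773, -0.0]
force: [-2.7, 1.1, 3.9]
finger_gap: -0.0
grip_force: 2.2
```

Call:
{"op": "jog_arm", "data": {
  "increments": [
    {"dx": 0,"dy": 0,"dz": -15,"rx": 0,"ry": 0,"rz": 0},
    {"dx": 0,"dy": 0,"dz": -12,"rx": 0,"ry": 0,"rz": 0},
    {"dx": 0,"dy": 0,"dz": -12,"rx": 0,"ry": 0,"rz": 0},
    {"dx": 0,"dy": 0,"dz": -6,"rx": 0,"ry": 0,"rz": 0},
    {"dx": 0,"dy": 0,"dz": 0,"rx": 0,"ry": 0,"rz": 0}
  ]
}}

```text
time: 2.65
ee_pos: [0.3895, -0.2605, 0.178]
tool_rot: [0.0, 0.634, 0.773, 0.0]
force: [0.6, 0.4, -0.5]
finger_gap: 0.0
grip_force: 0.0
```

Call:
{"op": "jog_arm", "data": {
  "increments": [
    {"dx": 0,"dy": 0,"dz": -3,"rx": 0,"ry": 0,"rz": 0},
    {"dx": 0,"dy": 0,"dz": -2,"rx": 0,"ry": 0,"rz": 0},
    {"dx": 0,"dy": 0,"dz": 0,"rx": 0,"ry": 0,"rz": 0}
  ]
}}

```text
time: 3.02
ee_pos: [0.3899, -0.2607, 0.1748]
tool_rot: [0.001, 0.634, 0.773, -0.0]
force: [-3.6, 1.5, 21.8]
finger_gap: -0.0001
grip_force: 10.4
```

```bash
python3 - <<'E'
from h import *
im=cam("scene"); cv2.imwrite("pics/s2.png",cv2.resize(im["color"][150:360,200:440],None,fx=2.5,fy=2.5,interpolation=3))
s=ctrl.sense(); print(s["time"],s["ee_pos"],s["force"])
E
```

```text
3.075 [ 0.38986602 -0.26070721  0.17480212] [-5.04203445  1.96600543 20.89069868]
```

View pics/s2.png

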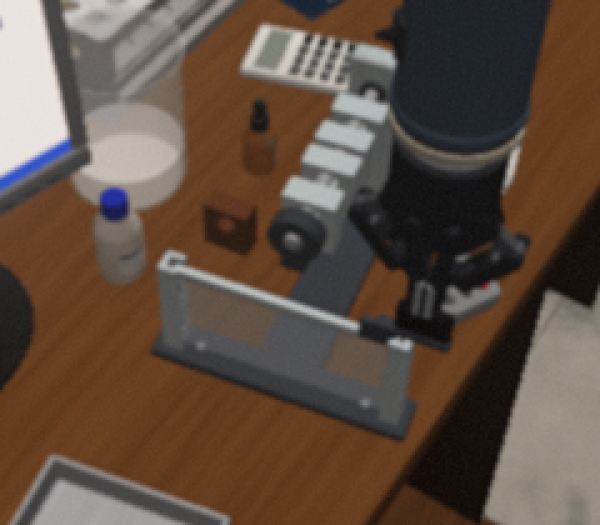

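The screen is fully down: 21 N at the stop, tips at 153 mm, pane level with the guides at crop (270,290). The collar is at crop (297,235), and the brown look-alike is on the desk at crop (230,222).

Call:
{"op": "jog_arm", "data": {
  "increments": [
    {"dx": 0,"dy": 0,"dz": 50,"rx": 0,"ry": 0,"rz": 0},
    {"dx": 0,"dy": 0,"dz": 45,"rx": 0,"ry": 0,"rz": 0},
    {"dx": 38,"dy": -1,"dz": 30,"rx": 0,"ry": 0,"rz": 0},
    {"dx": 39,"dy": -2,"dz": 0,"rx": 0,"ry": 0,"rz": 0},
    {"dx": 38,"dy": -1,"dz": 0,"rx": 0,"ry": 0,"rz": 0}
  ],
  "claw": 80
}}

```text
time: 3.7
ee_pos: [0.5057, -0.2648, 0.299]
tool_rot: [0.001, 0.634, 0.773, 0.0]
force: [0.8, 0.3, 0.4]
finger_gap: 0.0802
grip_force: 0.0
```

Call:
{"op": "jog_arm", "data": {
  "increments": [
    {"dx": 0,"dy": 0,"dz": 0,"rx": 0,"ry": 0,"rz": 0},
    {"dx": 0,"dy": 0,"dz": 0,"rx": 0,"ry": 0,"rz": 0}
  ]
}}

```text
time: 3.95
ee_pos: [0.5036, -0.2644, 0.298]
tool_rot: [-0.0, 0.634, 0.773, -0.0]
force: [-0.8, -0.4, 0.6]
finger_gap: 0.08
grip_force: 0.0
```

```bash
python3 - <<'E'
from h import *
import pickle
s=ctrl.sense();im=cam("wrist"); pickle.dump(im,open("w2.pkl","wb")); v=im["color"].copy()
for p in [(.504,-.264,.162),(.5008,-.2483,.165),(.5103,-.2935,.176),(.5181,-.3328,.176)]:
    q=proj(im,p); print(q); cv2.circle(v,tuple(int(a) for a in q),3,(0,0,255),-1)
cv2.imwrite("pics/w2.png",v); print(s["time"],s["ee_pos"],s["tool_rot"])
E
```

```text
[320.03086197 232.61943681]
[319.9650324  210.99773217]
[320.64440744 281.00770863]
[320.50641631 332.78375526]
3.95 [ 0.50363778 -0.26441836  0.29797767] [-3.70841908e-04  6.33928925e-01  7.73391189e-01 -2.20806523e-04]
```

View pics/w2.png

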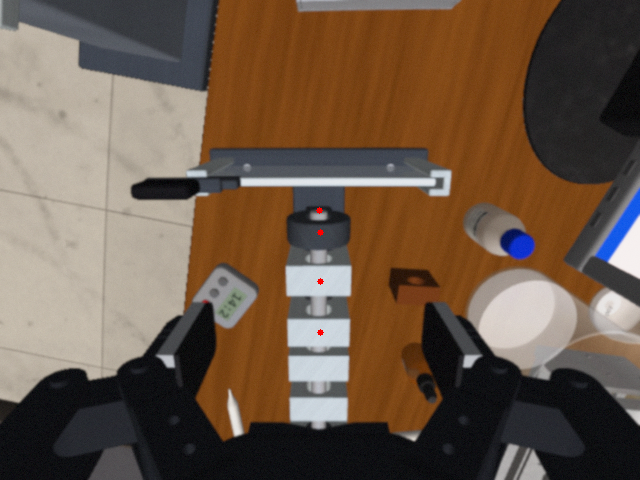

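Call:
{"op": "jog_arm", "data": {
  "increments": [
    {"dx": 0,"dy": 0,"dz": -50,"rx": 0,"ry": 0,"rz": 0},
    {"dx": 0,"dy": 0,"dz": -50,"rx": 0,"ry": 0,"rz": 0},
    {"dx": 0,"dy": 0,"dz": -24,"rx": 0,"ry": 0,"rz": 0},
    {"dx": 0,"dy": 0,"dz": -8,"rx": 0,"ry": 0,"rz": 0},
    {"dx": 0,"dy": 0,"dz": 0,"rx": 0,"ry": 0,"rz": 0}
  ]
}}

```text
time: 4.62
ee_pos: [0.504, -0.2647, 0.1668]
tool_rot: [0.0, 0.634, 0.773, -0.0]
force: [-0.3, -0.8, 1.2]
finger_gap: 0.0797
grip_force: 0.0
```

Call:
{"op": "jog_arm", "data": {
  "increments": [
    {"dx": 0,"dy": 0,"dz": 0,"rx": 0,"ry": 0,"rz": 0},
    {"dx": 0,"dy": 0,"dz": 0,"rx": 0,"ry": 0,"rz": 0},
    {"dx": 0,"dy": 0,"dz": 0,"rx": 0,"ry": 0,"rz": 0},
    {"dx": 0,"dy": 0,"dz": 0,"rx": 0,"ry": 0,"rz": 0},
    {"dx": 0,"dy": 0,"dz": 0,"rx": 0,"ry": 0,"rz": 0}
  ],
  "claw": 30,
  "force": 60
}}

```text
time: 5.25
ee_pos: [0.5047, -0.2647, 0.1675]
tool_rot: [0.001, 0.634, 0.773, 0.0]
force: [-1.8, 0.5, 6.7]
finger_gap: 0.0419
grip_force: 59.7
```

Call:
{"op": "jog_arm", "data": {
  "increments": [
    {"dx": 0,"dy": 0,"dz": 0,"rx": 0,"ry": 0,"rz": 0},
    {"dx": 0,"dy": 0,"dz": -3,"rx": 0,"ry": 0,"rz": 0},
    {"dx": 0,"dy": 0,"dz": -3,"rx": 0,"ry": 0,"rz": 0},
    {"dx": 0,"dy": 0,"dz": 0,"rx": 0,"ry": 0,"rz": 0}
  ],
  "claw": 52
}}

```text
time: 5.75
ee_pos: [0.504, -0.2643, 0.1598]
tool_rot: [-0.0, 0.634, 0.773, -0.0]
force: [-0.0, -0.2, -0.5]
finger_gap: 0.052
grip_force: 0.0
```

Call:
{"op": "jog_arm", "data": {
  "increments": [
    {"dx": 0,"dy": 0,"dz": 0,"rx": 0,"ry": 0,"rz": 0},
    {"dx": 0,"dy": 0,"dz": 0,"rx": 0,"ry": 0,"rz": 0},
    {"dx": 0,"dy": 0,"dz": 0,"rx": 0,"ry": 0,"rz": 0},
    {"dx": 0,"dy": 0,"dz": 0,"rx": 0,"ry": 0,"rz": 0}
  ],
  "claw": 30
}}

```text
time: 6.25
ee_pos: [0.5042, -0.2644, 0.1604]
tool_rot: [-0.0, 0.634, 0.773, -0.0]
force: [-0.6, 0.8, 1.8]
finger_gap: 0.0423
grip_force: 60.5
```

Call:
{"op": "jog_arm", "data": {
  "increments": [
    {"dx": 0,"dy": 0,"dz": 3,"rx": 0,"ry": 0,"rz": 0},
    {"dx": -2,"dy": 10,"dz": 0,"rx": 0,"ry": 0,"rz": 0},
    {"dx": -4,"dy": 20,"dz": 0,"rx": 0,"ry": 0,"rz": 0},
    {"dx": -5,"dy": 25,"dz": 0,"rx": 0,"ry": 0,"rz": 0},
    {"dx": -5,"dy": 25,"dz": 0,"rx": 0,"ry": 0,"rz": 0}
  ]
}}

```text
time: 6.88
ee_pos: [0.4877, -0.1821, 0.1633]
tool_rot: [-0.0, 0.634, 0.774, 0.0]
force: [-0.3, 0.4, -0.0]
finger_gap: 0.0422
grip_force: 60.7
```

Call:
{"op": "jog_arm", "data": {
  "increments": [
    {"dx": 0,"dy": 30,"dz": 30,"rx": 0,"ry": 0,"rz": 0},
    {"dx": 0,"dy": 45,"dz": 30,"rx": 0,"ry": 0,"rz": 0.8},
    {"dx": 0,"dy": 40,"dz": 10,"rx": 0,"ry": 0,"rz": 0.8},
    {"dx": 0,"dy": 20,"dz": 0,"rx": 0,"ry": 0,"rz": 0},
    {"dx": 0,"dy": 0,"dz": 0,"rx": 0,"ry": 0,"rz": 0}
  ]
}}

```text
time: 7.5
ee_pos: [0.4876, -0.0467, 0.2335]
tool_rot: [-0.0, 0.621, 0.784, 0.0]
force: [-0.8, 0.1, -0.8]
finger_gap: 0.0421
grip_force: 61.1
```

Call:
{"op": "jog_arm", "data": {
  "increments": [
    {"dx": 0,"dy": 0,"dz": 0,"rx": 0,"ry": 0,"rz": 0}
  ]
}}

```text
time: 7.62
ee_pos: [0.4877, -0.0498, 0.233]
tool_rot: [-0.0, 0.623, 0.782, -0.0]
force: [0.7, 0.0, 0.0]
finger_gap: 0.0421
grip_force: 61.1
```

```bash
cat > tray.py <<'E'
from h import *
import sys
c0=np.array([.5009,.0192]); a=np.radians(12.9)
if len(sys.argv)>2: c0=np.array([float(sys.argv[2]),float(sys.argv[3])]); a=np.radians(float(sys.argv[4]))
s=ctrl.sense();im=cam("wrist"); v=im["color"].copy()
ex=np.array([np.cos(a),np.sin(a)]); ey=np.array([-ex[1],ex[0]])
def w(x,y,z): return [*(c0+x*ex+y*ey),z]
for x,y in[(-.075,-.1),(.075,-.1),(.075,.1),(-.075,.1),(-.075,.042),(.075,.042)]:
    q=proj(im,w(x,y,.034)); cv2.circle(v,tuple(int(k) for k in q),3,(0,0,255),-1)
for y in(-.028,.07):
    q=proj(im,w(0,y,.004)); cv2.circle(v,tuple(int(k) for k in q),3,(0,255,0),-1); print(w(0,y,.004))
cv2.imwrite("pics/"+sys.argv[1]+".png",v); print(s["time"],s["ee_pos"],s["tool_rot"],s["finger_gap"],s["force"].round(1))
E
python3 tray.py w3
```

```text
[np.float64(0.5071510032483066), np.float64(-0.008093313437354213), 0.004]
[np.float64(0.48527249187923344), np.float64(0.08743328359338552), 0.004]
7.625 [ 0.48773419 -0.0497691   0.23304908] [-1.03671072e-04  6.23101134e-01  7.82141164e-01 -4.06163401e-04] 0.04212470805436924 [0.7 0.  0. ]
```

View pics/w3.png

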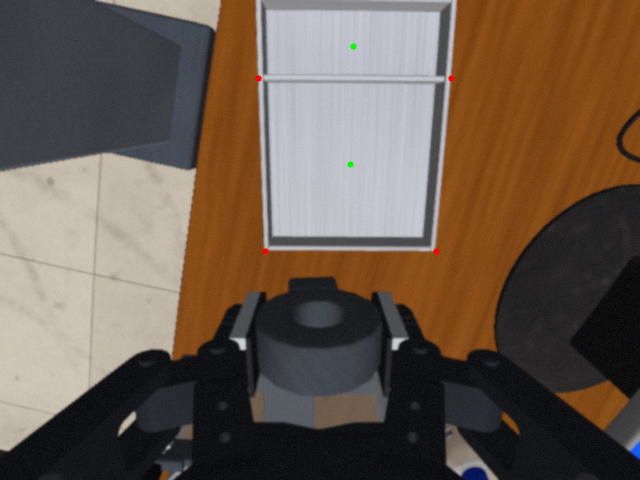

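Call:
{"op": "jog_arm", "data": {
  "increments": [
    {"dx": -1,"dy": 45,"dz": 0,"rx": 0,"ry": 0,"rz": 0},
    {"dx": -1,"dy": 50,"dz": -10,"rx": 0,"ry": 0,"rz": 0},
    {"dx": -1,"dy": 42,"dz": -40,"rx": 0,"ry": 0,"rz": 0},
    {"dx": 0,"dy": 0,"dz": -50,"rx": 0,"ry": 0,"rz": 0},
    {"dx": 0,"dy": 0,"dz": -50,"rx": 0,"ry": 0,"rz": 0}
  ]
}}

```text
time: 8.3
ee_pos: [0.4855, 0.0871, 0.0818]
tool_rot: [0.0, 0.623, 0.782, 0.0]
force: [1.6, -0.1, -0.5]
finger_gap: 0.0423
grip_force: 61.1
```

Call:
{"op": "jog_arm", "data": {
  "increments": [
    {"dx": 0,"dy": 0,"dz": -25,"rx": 0,"ry": 0,"rz": 0},
    {"dx": 0,"dy": 0,"dz": -12,"rx": 0,"ry": 0,"rz": 0},
    {"dx": 0,"dy": 0,"dz": -7,"rx": 0,"ry": 0,"rz": 0},
    {"dx": 0,"dy": 0,"dz": 0,"rx": 0,"ry": 0,"rz": 0}
  ]
}}

```text
time: 8.8
ee_pos: [0.4856, 0.0874, 0.0396]
tool_rot: [0.0, 0.623, 0.782, 0.0]
force: [-0.1, 1.3, -0.4]
finger_gap: 0.0422
grip_force: 61.0
```

Call:
{"op": "jog_arm", "data": {
  "increments": [
    {"dx": 0,"dy": 0,"dz": -1,"rx": 0,"ry": 0,"rz": 0},
    {"dx": 0,"dy": 0,"dz": 0,"rx": 0,"ry": 0,"rz": 0}
  ]
}}

```text
time: 9.05
ee_pos: [0.4856, 0.0876, 0.0389]
tool_rot: [0.0, 0.623, 0.782, 0.0]
force: [0.3, -0.1, -0.9]
finger_gap: 0.0422
grip_force: 61.0
```

Call:
{"op": "jog_arm", "data": {
  "increments": [
    {"dx": 0,"dy": 0,"dz": 0,"rx": 0,"ry": 0,"rz": 0},
    {"dx": 0,"dy": 0,"dz": 0,"rx": 0,"ry": 0,"rz": 0},
    {"dx": 0,"dy": 0,"dz": 30,"rx": 0,"ry": 0,"rz": 0},
    {"dx": 0,"dy": 0,"dz": 50,"rx": 0,"ry": 0,"rz": 0},
    {"dx": 0,"dy": 0,"dz": 60,"rx": 0,"ry": 0,"rz": 0}
  ],
  "claw": 58
}}

```text
time: 9.68
ee_pos: [0.4845, 0.0875, 0.1793]
tool_rot: [-0.001, 0.623, 0.782, -0.001]
force: [2.0, -0.8, 0.0]
finger_gap: 0.058
grip_force: 0.0
```

Call:
{"op": "jog_arm", "data": {
  "increments": [
    {"dx": 1,"dy": -10,"dz": 60,"rx": 0,"ry": 0,"rz": 0},
    {"dx": 3,"dy": -50,"dz": 20,"rx": 0,"ry": 0,"rz": 0},
    {"dx": 4,"dy": -50,"dz": 0,"rx": 0,"ry": 0,"rz": -0.8},
    {"dx": 4,"dy": -50,"dz": 0,"rx": 0,"ry": 0,"rz": -0.8},
    {"dx": 0,"dy": 0,"dz": 0,"rx": 0,"ry": 0,"rz": 0}
  ],
  "claw": 80
}}

```text
time: 10.3
ee_pos: [0.4968, -0.0769, 0.258]
tool_rot: [0.0, 0.637, 0.771, -0.001]
force: [-0.3, 1.2, -1.2]
finger_gap: 0.0799
grip_force: 0.0
```

```bash
python3 tray.py w4; python3 - <<'E'
from h import *
im=cam("top"); C=cloud(im); M=C[(C[...,2]>.012)&(C[...,2]<.09)&(C[...,0]>.4)&(C[...,0]<.6)&(C[...,1]>.055)&(C[...,1]<.13)&(im["color"].max(2)<90)]
print(len(M),M.mean(0),M[:,2].max())
E
```

```text
[np.float64(0.5071510032483066), np.float64(-0.008093313437354213), 0.004]
[np.float64(0.48527249187923344), np.float64(0.08743328359338552), 0.004]
10.3 [ 0.49684807 -0.07689867  0.2580479 ] [ 2.86199083e-04  6.36699162e-01  7.71111772e-01 -8.54224194e-04] 0.07993133835906559 [-0.3  1.2 -1.2]<stdin>:3: RuntimeWarning: Mean of empty slice.
  ret = um.true_divide(
Traceback (most recent call last):
ValueError: zero-size array to reduction operation maximum which has no identity
```

View pics/w4.png

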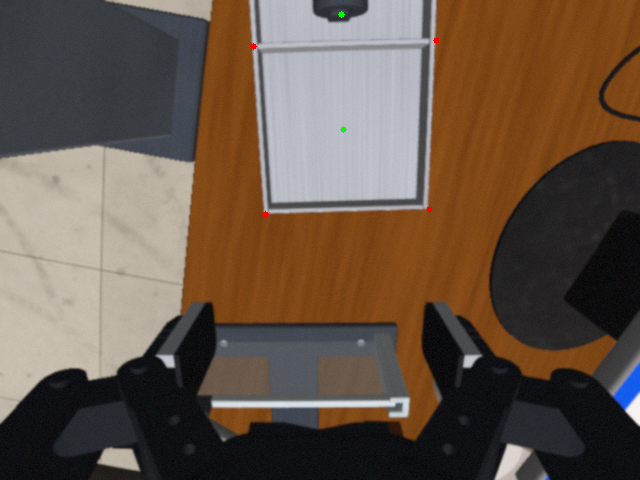

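Call:
{"op": "jog_arm", "data": {
  "increments": [
    {"dx": 3,"dy": -50,"dz": 0,"rx": 0,"ry": 0,"rz": 0},
    {"dx": 3,"dy": -50,"dz": 0,"rx": 0,"ry": 0,"rz": 0},
    {"dx": 3,"dy": -50,"dz": 0,"rx": 0,"ry": 0,"rz": 0},
    {"dx": 2,"dy": -45,"dz": 0,"rx": 0,"ry": 0,"rz": 0},
    {"dx": 2,"dy": -26,"dz": 0,"rx": 0,"ry": 0,"rz": 0}
  ]
}}

```text
time: 11.02
ee_pos: [0.5105, -0.2943, 0.2581]
tool_rot: [-0.0, 0.634, 0.773, -0.0]
force: [0.3, 1.0, 0.2]
finger_gap: 0.0798
grip_force: 0.0
```

Call:
{"op": "jog_arm", "data": {
  "increments": [
    {"dx": 0,"dy": 0,"dz": 0,"rx": 0,"ry": 0,"rz": 0},
    {"dx": 0,"dy": 0,"dz": -30,"rx": 0,"ry": 0,"rz": 0}
  ]
}}

```text
time: 11.28
ee_pos: [0.5122, -0.2917, 0.2298]
tool_rot: [0.002, 0.633, 0.774, 0.001]
force: [0.3, 0.8, -1.2]
finger_gap: 0.0802
grip_force: 0.0
```

```bash
cat > chk.py <<'E'
from h import *
def tray():
    t=cam("top"); m=np.zeros((480,640),np.uint8); m[190:335,70:285]=(t["color"].min(2)>95)[190:335,70:285]
    m=cv2.morphologyEx(m,cv2.MORPH_CLOSE,np.ones((9,9))); m=cv2.morphologyEx(m,cv2.MORPH_OPEN,np.ones((9,9)))
    c=max(cv2.findContours(m,0,2)[0],key=cv2.contourArea); b=cv2.boxPoints(cv2.minAreaRect(c))
    P=np.array([atz(t,*p,.034) for p in b]); e=[P[i]-P[i-1] for i in range(4)]
    print("tray",P.mean(0).round(4),[(np.linalg.norm(x).round(3),round(np.degrees(np.arctan2(x[1],x[0]))%90,1)) for x in e])
def carr():
    w=cam("wrist"); C=cloud(w); c=w["color"].astype(int)
    d=np.array([-.1956,.9807]); X=np.array([.9807,.1956]); r=np.array([.538,-.4346])
    S=(C[...,:2]-r)@d; L=(C[...,:2]-r)@X
    m=((abs(C[...,2]-.176)<.006)&(abs(L)<.03)&(S>.01)&(S<.2)&(c.min(2)>120)).astype(np.uint8)
    m=cv2.morphologyEx(m,cv2.MORPH_OPEN,np.ones((9,9))); n,l,st,ce=cv2.connectedComponentsWithStats(m)
    for i in range(1,n):
        if st[i,4]<150: continue
        q=atz(w,*ce[i],.176); print("carrier",q.round(4),"s,l",((q[:2]-r)@d).round(4),((q[:2]-r)@X).round(4),st[i])
if __name__=="__main__":
    s=ctrl.sense(); print(s["time"],s["ee_pos"].round(4)); tray(); carr()
E
python3 chk.py
```

```text
11.275 [ 0.5122 -0.2917  0.2298]
tray [0.501  0.0191 0.034 ] [(np.float64(0.153), np.float64(13.6)), (np.float64(0.208), np.float64(12.6)), (np.float64(0.154), np.float64(13.0)), (np.float64(0.206), np.float64(12.4))]
carrier [ 0.5084 -0.2932  0.176 ] s,l 0.1444 -0.0014 [ 270  269   93   43 3742]
carrier [ 0.5164 -0.3322  0.176 ] s,l 0.1047 -0.0012 [ 273  343   87   39 3154]
carrier [ 0.5223 -0.3612  0.176 ] s,l 0.0751 -0.0011 [ 275  393   83   33 2526]
```

Call:
{"op": "jog_arm", "data": {
  "increments": [
    {"dx": -1,"dy": 0,"dz": -40,"rx": 0,"ry": 0,"rz": 0},
    {"dx": 0,"dy": 0,"dz": -25,"rx": 0,"ry": 0,"rz": 0},
    {"dx": 0,"dy": 0,"dz": -8,"rx": 0,"ry": 0,"rz": 0},
    {"dx": 0,"dy": 0,"dz": 0,"rx": 0,"ry": 0,"rz": 0}
  ]
}}

```text
time: 11.88
ee_pos: [0.5098, -0.2927, 0.156]
tool_rot: [0.0, 0.634, 0.774, 0.0]
force: [0.9, -0.1, 0.7]
finger_gap: 0.0804
grip_force: 0.0
```

Call:
{"op": "jog_arm", "data": {
  "increments": [
    {"dx": 0,"dy": 0,"dz": 0,"rx": 0,"ry": 0,"rz": 0},
    {"dx": 0,"dy": 0,"dz": 0,"rx": 0,"ry": 0,"rz": 0},
    {"dx": 0,"dy": 0,"dz": 0,"rx": 0,"ry": 0,"rz": 0},
    {"dx": 0,"dy": 0,"dz": 0,"rx": 0,"ry": 0,"rz": 0},
    {"dx": 0,"dy": 0,"dz": 4,"rx": 0,"ry": 0,"rz": 0}
  ],
  "claw": 30,
  "force": 70
}}

```text
time: 12.5
ee_pos: [0.5091, -0.2934, 0.1595]
tool_rot: [-0.0, 0.634, 0.773, -0.0]
force: [0.3, -0.5, -0.5]
finger_gap: 0.0429
grip_force: 71.0
```

Call:
{"op": "jog_arm", "data": {
  "increments": [
    {"dx": -2,"dy": 9,"dz": 0,"rx": 0,"ry": 0,"rz": 0},
    {"dx": -4,"dy": 20,"dz": 0,"rx": 0,"ry": 0,"rz": 0},
    {"dx": -4,"dy": 20,"dz": 0,"rx": 0,"ry": 0,"rz": 0},
    {"dx": -5,"dy": 25,"dz": 0,"rx": 0,"ry": 0,"rz": 0},
    {"dx": 0,"dy": 25,"dz": 10,"rx": 0,"ry": 0,"rz": 0}
  ]
}}

```text
time: 13.12
ee_pos: [0.493, -0.1921, 0.1689]
tool_rot: [-0.001, 0.634, 0.774, -0.0]
force: [-0.5, 0.5, -0.8]
finger_gap: 0.043
grip_force: 50.9
```

Call:
{"op": "jog_arm", "data": {
  "increments": [
    {"dx": 0,"dy": 45,"dz": 40,"rx": 0,"ry": 0,"rz": 0.8},
    {"dx": 0,"dy": 45,"dz": 25,"rx": 0,"ry": 0,"rz": 0.8},
    {"dx": 0,"dy": 20,"dz": 0,"rx": 0,"ry": 0,"rz": 0},
    {"dx": 0,"dy": 0,"dz": 0,"rx": 0,"ry": 0,"rz": 0}
  ]
}}

```text
time: 13.62
ee_pos: [0.4938, -0.0816, 0.2347]
tool_rot: [0.0, 0.621, 0.784, 0.0]
force: [-0.7, -0.8, -0.9]
finger_gap: 0.0431
grip_force: 73.6
```

```bash
cat > rim.py <<'E'
from h import *
s=ctrl.sense(); w=cam("wrist"); C=cloud(w); a=np.radians(12.9); c0=np.array([.5009,.0192])
ex=np.array([np.cos(a),np.sin(a)]); ey=np.array([-ex[1],ex[0]])
m=(C[...,2]>.026)&(C[...,2]<.042)&(abs(C[...,0]-.5)<.18)&(C[...,1]>-.22)&(C[...,1]<.2)&(w["color"].min(2)>60); m[300:]=0
P=C[m][:,:2]-c0; x=P@ex; y=P@ey
print(s["time"],s["ee_pos"].round(4),"gap",s["finger_gap"].round(4),"n",len(x),"x",np.percentile(x,[1,99]).round(4),"ymin",np.percentile(y,1).round(4))
n=abs(y-np.percentile(y,3))<.008; print("slope deg",np.degrees(np.polyfit(x[n],y[n],1)[0]).round(2))
E
python3 rim.py
```

```text
Traceback (most recent call last):
  File "rim.py", line 6, in <module>
    print(s["time"],s["ee_pos"].round(4),"gap",s["finger_gap"].round(4),"n",len(x),"x",np.percentile(x,[1,99]).round(4),"ymin",np.percentile(y,1).round(4))
                                               ^^^^^^^^^^^^^^^^^^^^^
AttributeError: 'float' object has no attribute 'round'
```

```bash
sed -i 's/s\["finger_gap"\].round(4)/round(s["finger_gap"],4)/' rim.py; python3 rim.py
```

```text
13.675 [ 0.4937 -0.0833  0.2343] gap 0.0434 n 5076 x [-0.0763  0.0734] ymin -0.0987
slope deg -0.21
```

Call:
{"op": "jog_arm", "data": {
  "increments": [
    {"dx": 1,"dy": 45,"dz": 0,"rx": 0,"ry": 0,"rz": 0},
    {"dx": 1,"dy": 45,"dz": -20,"rx": 0,"ry": 0,"rz": 0},
    {"dx": 0,"dy": 35,"dz": -45,"rx": 0,"ry": 0,"rz": 0},
    {"dx": 0,"dy": 0,"dz": -50,"rx": 0,"ry": 0,"rz": 0},
    {"dx": 0,"dy": 0,"dz": -40,"rx": 0,"ry": 0,"rz": 0}
  ]
}}

```text
time: 14.35
ee_pos: [0.4956, 0.0398, 0.0772]
tool_rot: [-0.001, 0.623, 0.782, -0.001]
force: [1.5, -0.3, -1.0]
finger_gap: 0.0431
grip_force: 73.6
```

Call:
{"op": "jog_arm", "data": {
  "increments": [
    {"dx": 0,"dy": 0,"dz": -20,"rx": 0,"ry": 0,"rz": 0},
    {"dx": 0,"dy": 0,"dz": -12,"rx": 0,"ry": 0,"rz": 0},
    {"dx": 0,"dy": 0,"dz": -7,"rx": 0,"ry": 0,"rz": 0},
    {"dx": 0,"dy": 0,"dz": -3,"rx": 0,"ry": 0,"rz": 0},
    {"dx": 0,"dy": 0,"dz": -1,"rx": 0,"ry": 0,"rz": 0}
  ]
}}

```text
time: 14.98
ee_pos: [0.4966, 0.0405, 0.0367]
tool_rot: [0.0, 0.623, 0.782, 0.0]
force: [0.2, -0.6, -1.2]
finger_gap: 0.0434
grip_force: 73.6
```

Call:
{"op": "jog_arm", "data": {
  "increments": [
    {"dx": 0,"dy": 0,"dz": -1,"rx": 0,"ry": 0,"rz": 0},
    {"dx": 0,"dy": 0,"dz": 0,"rx": 0,"ry": 0,"rz": 0}
  ]
}}

```text
time: 15.22
ee_pos: [0.4964, 0.0406, 0.0356]
tool_rot: [0.0, 0.623, 0.782, 0.0]
force: [0.3, -0.2, -0.5]
finger_gap: 0.0435
grip_force: 73.6
```

Call:
{"op": "jog_arm", "data": {
  "increments": [
    {"dx": 0,"dy": 0,"dz": 0,"rx": 0,"ry": 0,"rz": 0},
    {"dx": 0,"dy": 0,"dz": 0,"rx": 0,"ry": 0,"rz": 0},
    {"dx": 0,"dy": 0,"dz": 30,"rx": 0,"ry": 0,"rz": 0},
    {"dx": 0,"dy": 0,"dz": 50,"rx": 0,"ry": 0,"rz": 0},
    {"dx": 0,"dy": 0,"dz": 60,"rx": 0,"ry": 0,"rz": 0}
  ],
  "claw": 58
}}

```text
time: 15.85
ee_pos: [0.4956, 0.0405, 0.1763]
tool_rot: [-0.001, 0.623, 0.782, -0.001]
force: [2.3, -0.4, 0.1]
finger_gap: 0.0576
grip_force: 0.0
```

Call:
{"op": "jog_arm", "data": {
  "increments": [
    {"dx": 1,"dy": -13,"dz": 60,"rx": 0,"ry": 0,"rz": 0},
    {"dx": 3,"dy": -50,"dz": 10,"rx": 0,"ry": 0,"rz": 0},
    {"dx": 3,"dy": -50,"dz": 0,"rx": 0,"ry": 0,"rz": -0.8},
    {"dx": 3,"dy": -50,"dz": 0,"rx": 0,"ry": 0,"rz": -0.8},
    {"dx": 3,"dy": -50,"dz": 0,"rx": 0,"ry": 0,"rz": 0}
  ],
  "claw": 80
}}

```text
time: 16.48
ee_pos: [0.509, -0.174, 0.2455]
tool_rot: [0.0, 0.634, 0.773, 0.0]
force: [0.7, -0.4, 0.2]
finger_gap: 0.08
grip_force: 0.0
```

Call:
{"op": "jog_arm", "data": {
  "increments": [
    {"dx": 3,"dy": -50,"dz": 0,"rx": 0,"ry": 0,"rz": 0},
    {"dx": 3,"dy": -50,"dz": 0,"rx": 0,"ry": 0,"rz": 0},
    {"dx": 2,"dy": -40,"dz": 0,"rx": 0,"ry": 0,"rz": 0},
    {"dx": 0,"dy": -20,"dz": 0,"rx": 0,"ry": 0,"rz": 0},
    {"dx": 0,"dy": 0,"dz": 0,"rx": 0,"ry": 0,"rz": 0}
  ]
}}

```text
time: 17.1
ee_pos: [0.5169, -0.3329, 0.2449]
tool_rot: [-0.0, 0.635, 0.773, 0.0]
force: [-0.0, 0.5, 0.0]
finger_gap: 0.08
grip_force: 0.0
```

Call:
{"op": "jog_arm", "data": {
  "increments": [
    {"dx": 0,"dy": 0,"dz": 0,"rx": 0,"ry": 0,"rz": 0},
    {"dx": 0,"dy": 0,"dz": 0,"rx": 0,"ry": 0,"rz": 0}
  ]
}}

```text
time: 17.35
ee_pos: [0.5177, -0.3305, 0.2456]
tool_rot: [0.0, 0.633, 0.774, 0.0]
force: [-0.0, -0.5, -0.2]
finger_gap: 0.08
grip_force: 0.0
```

```bash
python3 chk.py
```

```text
17.35 [ 0.5177 -0.3305  0.2456]
tray [0.501  0.0191 0.034 ] [(np.float64(0.153), np.float64(13.6)), (np.float64(0.208), np.float64(12.6)), (np.float64(0.154), np.float64(13.0)), (np.float64(0.206), np.float64(12.4))]
carrier [ 0.5165 -0.3331  0.176 ] s,l 0.1037 -0.0013 [ 275  252   84   40 3155]
carrier [ 0.5221 -0.3623  0.176 ] s,l 0.074 -0.0014 [ 277  305   80   35 2744]
carrier [ 0.53   -0.3982  0.176 ] s,l 0.0373 -0.0007 [ 279  363   76   31 2271]
```

Call:
{"op": "jog_arm", "data": {
  "increments": [
    {"dx": 0,"dy": -1,"dz": -45,"rx": 0,"ry": 0,"rz": 0},
    {"dx": 0,"dy": 0,"dz": -35,"rx": 0,"ry": 0,"rz": 0},
    {"dx": 0,"dy": 0,"dz": -10,"rx": 0,"ry": 0,"rz": 0},
    {"dx": 0,"dy": 0,"dz": 0,"rx": 0,"ry": 0,"rz": 0}
  ]
}}

```text
time: 17.95
ee_pos: [0.5175, -0.3332, 0.1555]
tool_rot: [-0.0, 0.634, 0.774, 0.0]
force: [-0.3, -0.6, 0.4]
finger_gap: 0.0802
grip_force: 0.0
```

Call:
{"op": "jog_arm", "data": {
  "increments": [
    {"dx": 0,"dy": 0,"dz": 0,"rx": 0,"ry": 0,"rz": 0},
    {"dx": 0,"dy": 0,"dz": 0,"rx": 0,"ry": 0,"rz": 0},
    {"dx": 0,"dy": 0,"dz": 0,"rx": 0,"ry": 0,"rz": 0},
    {"dx": 0,"dy": 0,"dz": 0,"rx": 0,"ry": 0,"rz": 0},
    {"dx": 0,"dy": 0,"dz": 4,"rx": 0,"ry": 0,"rz": 0}
  ],
  "claw": 30
}}

```text
time: 18.58
ee_pos: [0.5172, -0.3335, 0.1597]
tool_rot: [0.0, 0.634, 0.773, -0.0]
force: [-0.1, 0.4, -1.2]
finger_gap: 0.0432
grip_force: 71.0
```

Call:
{"op": "jog_arm", "data": {
  "increments": [
    {"dx": -2,"dy": 10,"dz": 0,"rx": 0,"ry": 0,"rz": 0},
    {"dx": -4,"dy": 20,"dz": 0,"rx": 0,"ry": 0,"rz": 0},
    {"dx": -5,"dy": 25,"dz": 0,"rx": 0,"ry": 0,"rz": 0},
    {"dx": -5,"dy": 25,"dz": 0,"rx": 0,"ry": 0,"rz": 0},
    {"dx": -5,"dy": 25,"dz": 0,"rx": 0,"ry": 0,"rz": 0}
  ]
}}

```text
time: 19.2
ee_pos: [0.4955, -0.2259, 0.1592]
tool_rot: [-0.0, 0.633, 0.774, 0.0]
force: [-0.1, 0.8, -1.4]
finger_gap: 0.0431
grip_force: 71.0
```

Call:
{"op": "jog_arm", "data": {
  "increments": [
    {"dx": 0,"dy": 30,"dz": 10,"rx": 0,"ry": 0,"rz": 0},
    {"dx": 0,"dy": 45,"dz": 40,"rx": 0,"ry": 0,"rz": 0.8},
    {"dx": 0,"dy": 45,"dz": 25,"rx": 0,"ry": 0,"rz": 0.8},
    {"dx": 0,"dy": 23,"dz": 0,"rx": 0,"ry": 0,"rz": 0},
    {"dx": 0,"dy": 0,"dz": 0,"rx": 0,"ry": 0,"rz": 0}
  ]
}}

```text
time: 19.82
ee_pos: [0.4955, -0.0821, 0.2347]
tool_rot: [0.0, 0.621, 0.784, 0.0]
force: [-0.5, 0.8, -1.3]
finger_gap: 0.0434
grip_force: 71.3
```

```bash
python3 rim.py
```

```text
19.825 [ 0.4955 -0.0821  0.2347] gap 0.0434 n 5266 x [-0.0763  0.0732] ymin -0.0986
slope deg -0.18
```

Call:
{"op": "jog_arm", "data": {
  "increments": [
    {"dx": 3,"dy": 40,"dz": 0,"rx": 0,"ry": 0,"rz": 0},
    {"dx": 3,"dy": 40,"dz": -30,"rx": 0,"ry": 0,"rz": 0},
    {"dx": 1,"dy": 14,"dz": -45,"rx": 0,"ry": 0,"rz": 0},
    {"dx": 0,"dy": 0,"dz": -45,"rx": 0,"ry": 0,"rz": 0},
    {"dx": 0,"dy": 0,"dz": -40,"rx": 0,"ry": 0,"rz": 0}
  ]
}}

```text
time: 20.5
ee_pos: [0.5024, 0.0078, 0.0724]
tool_rot: [-0.0, 0.623, 0.782, -0.001]
force: [0.6, -0.7, -0.9]
finger_gap: 0.0434
grip_force: 71.3
```

Call:
{"op": "jog_arm", "data": {
  "increments": [
    {"dx": 0,"dy": 0,"dz": -18,"rx": 0,"ry": 0,"rz": 0},
    {"dx": 0,"dy": 0,"dz": -12,"rx": 0,"ry": 0,"rz": 0},
    {"dx": 0,"dy": 0,"dz": -6,"rx": 0,"ry": 0,"rz": 0},
    {"dx": 0,"dy": 0,"dz": -3,"rx": 0,"ry": 0,"rz": 0},
    {"dx": 0,"dy": 0,"dz": 0,"rx": 0,"ry": 0,"rz": 0}
  ]
}}

```text
time: 21.12
ee_pos: [0.5035, 0.0085, 0.0357]
tool_rot: [0.0, 0.623, 0.782, 0.0]
force: [1.1, -0.7, -1.3]
finger_gap: 0.0435
grip_force: 71.3
```

Call:
{"op": "jog_arm", "data": {
  "increments": [
    {"dx": 0,"dy": 0,"dz": 0,"rx": 0,"ry": 0,"rz": 0},
    {"dx": 0,"dy": 0,"dz": 0,"rx": 0,"ry": 0,"rz": 0},
    {"dx": 0,"dy": 0,"dz": 30,"rx": 0,"ry": 0,"rz": 0},
    {"dx": 0,"dy": 0,"dz": 50,"rx": 0,"ry": 0,"rz": 0},
    {"dx": 0,"dy": 0,"dz": 60,"rx": 0,"ry": 0,"rz": 0}
  ],
  "claw": 58
}}

```text
time: 21.75
ee_pos: [0.5026, 0.0085, 0.1764]
tool_rot: [-0.001, 0.623, 0.782, -0.0]
force: [0.8, -0.7, -0.9]
finger_gap: 0.0583
grip_force: 0.0
```

Call:
{"op": "jog_arm", "data": {
  "increments": [
    {"dx": 1,"dy": -11,"dz": 60,"rx": 0,"ry": 0,"rz": 0},
    {"dx": 3,"dy": -50,"dz": 10,"rx": 0,"ry": 0,"rz": 0},
    {"dx": 3,"dy": -50,"dz": 0,"rx": 0,"ry": 0,"rz": -0.8},
    {"dx": 3,"dy": -50,"dz": 0,"rx": 0,"ry": 0,"rz": -0.8},
    {"dx": 3,"dy": -50,"dz": 0,"rx": 0,"ry": 0,"rz": 0}
  ],
  "claw": 80
}}

```text
time: 22.38
ee_pos: [0.516, -0.204, 0.2457]
tool_rot: [0.0, 0.634, 0.773, 0.0]
force: [0.6, 0.0, -0.2]
finger_gap: 0.0802
grip_force: 0.0
```

Call:
{"op": "jog_arm", "data": {
  "increments": [
    {"dx": 3,"dy": -50,"dz": 0,"rx": 0,"ry": 0,"rz": 0},
    {"dx": 2,"dy": -50,"dz": 0,"rx": 0,"ry": 0,"rz": 0},
    {"dx": 2,"dy": -40,"dz": 0,"rx": 0,"ry": 0,"rz": 0},
    {"dx": 0,"dy": -20,"dz": 0,"rx": 0,"ry": 0,"rz": 0},
    {"dx": 0,"dy": 0,"dz": 0,"rx": 0,"ry": 0,"rz": 0}
  ]
}}

```text
time: 23.0
ee_pos: [0.5228, -0.3629, 0.245]
tool_rot: [-0.0, 0.635, 0.773, 0.0]
force: [-0.1, 0.5, 0.0]
finger_gap: 0.0799
grip_force: 0.0
```

Call:
{"op": "jog_arm", "data": {
  "increments": [
    {"dx": 0,"dy": 0,"dz": 0,"rx": 0,"ry": 0,"rz": 0},
    {"dx": 0,"dy": 0,"dz": 0,"rx": 0,"ry": 0,"rz": 0},
    {"dx": 0,"dy": 0,"dz": 0,"rx": 0,"ry": 0,"rz": 0}
  ]
}}

```text
time: 23.38
ee_pos: [0.5236, -0.3614, 0.2456]
tool_rot: [0.0, 0.633, 0.774, 0.0]
force: [-0.1, -1.0, 0.0]
finger_gap: 0.0797
grip_force: 0.0
```

```bash
python3 chk.py
```

```text
23.375 [ 0.5236 -0.3614  0.2456]
tray [0.501 0.019 0.034] [(np.float64(0.153), np.float64(13.6)), (np.float64(0.208), np.float64(12.6)), (np.float64(0.154), np.float64(13.0)), (np.float64(0.206), np.float64(12.4))]
carrier [ 0.5225 -0.3622  0.176 ] s,l 0.074 -0.0011 [ 276  250   84   40 3241]
carrier [ 0.5296 -0.3984  0.176 ] s,l 0.0372 -0.0012 [ 278  314   79   35 2716]
```

Call:
{"op": "jog_arm", "data": {
  "increments": [
    {"dx": 0,"dy": 0,"dz": -45,"rx": 0,"ry": 0,"rz": 0},
    {"dx": 0,"dy": 0,"dz": -35,"rx": 0,"ry": 0,"rz": 0},
    {"dx": 0,"dy": 0,"dz": -10,"rx": 0,"ry": 0,"rz": 0},
    {"dx": 0,"dy": 0,"dz": 0,"rx": 0,"ry": 0,"rz": 0}
  ]
}}

```text
time: 23.98
ee_pos: [0.5234, -0.3624, 0.1555]
tool_rot: [-0.0, 0.634, 0.773, 0.0]
force: [0.6, 0.1, 0.5]
finger_gap: 0.0798
grip_force: 0.0
```

Call:
{"op": "jog_arm", "data": {
  "increments": [
    {"dx": 0,"dy": 0,"dz": 0,"rx": 0,"ry": 0,"rz": 0},
    {"dx": 0,"dy": 0,"dz": 0,"rx": 0,"ry": 0,"rz": 0},
    {"dx": 0,"dy": 0,"dz": 0,"rx": 0,"ry": 0,"rz": 0},
    {"dx": 0,"dy": 0,"dz": 0,"rx": 0,"ry": 0,"rz": 0},
    {"dx": 0,"dy": 0,"dz": 4,"rx": 0,"ry": 0,"rz": 0}
  ],
  "claw": 30
}}

```text
time: 24.6
ee_pos: [0.5231, -0.3625, 0.1596]
tool_rot: [0.0, 0.634, 0.773, -0.0]
force: [0.5, -0.6, -1.0]
finger_gap: 0.0433
grip_force: 70.9
```

Call:
{"op": "jog_arm", "data": {
  "increments": [
    {"dx": -2,"dy": 10,"dz": 0,"rx": 0,"ry": 0,"rz": 0},
    {"dx": -4,"dy": 20,"dz": 0,"rx": 0,"ry": 0,"rz": 0},
    {"dx": -5,"dy": 25,"dz": 0,"rx": 0,"ry": 0,"rz": 0},
    {"dx": -5,"dy": 25,"dz": 0,"rx": 0,"ry": 0,"rz": 0},
    {"dx": -5,"dy": 25,"dz": 0,"rx": 0,"ry": 0,"rz": 0}
  ]
}}

```text
time: 25.22
ee_pos: [0.5017, -0.2558, 0.1592]
tool_rot: [-0.0, 0.634, 0.774, 0.0]
force: [0.1, -0.0, -0.8]
finger_gap: 0.0433
grip_force: 71.0
```

Call:
{"op": "jog_arm", "data": {
  "increments": [
    {"dx": -5,"dy": 25,"dz": 0,"rx": 0,"ry": 0,"rz": 0},
    {"dx": -3,"dy": 15,"dz": 0,"rx": 0,"ry": 0,"rz": 0},
    {"dx": 0,"dy": 30,"dz": 30,"rx": 0,"ry": 0,"rz": 0.8},
    {"dx": 0,"dy": 40,"dz": 30,"rx": 0,"ry": 0,"rz": 0.8},
    {"dx": 0,"dy": 40,"dz": 15,"rx": 0,"ry": 0,"rz": 0}
  ]
}}

```text
time: 25.85
ee_pos: [0.4946, -0.1063, 0.2358]
tool_rot: [0.001, 0.623, 0.782, 0.0]
force: [0.8, 0.4, -1.3]
finger_gap: 0.0435
grip_force: 71.2
```

Call:
{"op": "jog_arm", "data": {
  "increments": [
    {"dx": 0,"dy": 20,"dz": 0,"rx": 0,"ry": 0,"rz": 0},
    {"dx": 0,"dy": 0,"dz": 0,"rx": 0,"ry": 0,"rz": 0}
  ]
}}

```text
time: 26.1
ee_pos: [0.4942, -0.0859, 0.2346]
tool_rot: [0.0, 0.622, 0.783, 0.0]
force: [-0.0, -1.3, -1.1]
finger_gap: 0.0429
grip_force: 71.2
```

```bash
python3 rim.py
```

```text
26.1 [ 0.4942 -0.0859  0.2346] gap 0.0429 n 5181 x [-0.0763  0.0733] ymin -0.0987
slope deg -0.23
```

Call:
{"op": "jog_arm", "data": {
  "increments": [
    {"dx": 9,"dy": 32,"dz": -10,"rx": 0,"ry": 0,"rz": 0},
    {"dx": 8,"dy": 30,"dz": -30,"rx": 0,"ry": 0,"rz": 0},
    {"dx": 0,"dy": 0,"dz": -45,"rx": 0,"ry": 0,"rz": 0},
    {"dx": 0,"dy": 0,"dz": -40,"rx": 0,"ry": 0,"rz": 0},
    {"dx": 0,"dy": 0,"dz": -35,"rx": 0,"ry": 0,"rz": 0}
  ]
}}

```text
time: 26.78
ee_pos: [0.5109, -0.0272, 0.0724]
tool_rot: [-0.0, 0.624, 0.782, -0.001]
force: [0.9, -0.0, -0.4]
finger_gap: 0.0431
grip_force: 71.2
```

Call:
{"op": "jog_arm", "data": {
  "increments": [
    {"dx": 0,"dy": 0,"dz": -18,"rx": 0,"ry": 0,"rz": 0},
    {"dx": 0,"dy": 0,"dz": -12,"rx": 0,"ry": 0,"rz": 0},
    {"dx": 0,"dy": 0,"dz": -6,"rx": 0,"ry": 0,"rz": 0},
    {"dx": 0,"dy": 0,"dz": -3,"rx": 0,"ry": 0,"rz": 0},
    {"dx": 0,"dy": 0,"dz": 0,"rx": 0,"ry": 0,"rz": 0}
  ]
}}

```text
time: 27.4
ee_pos: [0.5115, -0.0255, 0.0356]
tool_rot: [0.0, 0.623, 0.782, 0.0]
force: [0.1, 0.3, -1.4]
finger_gap: 0.0433
grip_force: 71.2
```

Call:
{"op": "jog_arm", "data": {
  "increments": [
    {"dx": 0,"dy": 0,"dz": 0,"rx": 0,"ry": 0,"rz": 0},
    {"dx": 0,"dy": 0,"dz": 0,"rx": 0,"ry": 0,"rz": 0},
    {"dx": 0,"dy": 0,"dz": 30,"rx": 0,"ry": 0,"rz": 0},
    {"dx": 0,"dy": 0,"dz": 50,"rx": 0,"ry": 0,"rz": 0},
    {"dx": 0,"dy": 0,"dz": 60,"rx": 0,"ry": 0,"rz": 0}
  ],
  "claw": 58
}}

```text
time: 28.02
ee_pos: [0.5106, -0.0254, 0.1764]
tool_rot: [-0.001, 0.623, 0.782, -0.0]
force: [1.0, -0.5, -0.1]
finger_gap: 0.058
grip_force: 0.0
```

Call:
{"op": "jog_arm", "data": {
  "increments": [
    {"dx": 1,"dy": -13,"dz": 60,"rx": 0,"ry": 0,"rz": 0},
    {"dx": 3,"dy": -50,"dz": 10,"rx": 0,"ry": 0,"rz": 0},
    {"dx": 3,"dy": -50,"dz": 0,"rx": 0,"ry": 0,"rz": -0.8},
    {"dx": 3,"dy": -50,"dz": 0,"rx": 0,"ry": 0,"rz": -0.8},
    {"dx": 3,"dy": -50,"dz": 0,"rx": 0,"ry": 0,"rz": 0}
  ],
  "claw": 80
}}

```text
time: 28.65
ee_pos: [0.5241, -0.24, 0.2457]
tool_rot: [0.0, 0.634, 0.773, 0.0]
force: [1.3, 0.7, 0.7]
finger_gap: 0.08
grip_force: 0.0
```

Call:
{"op": "jog_arm", "data": {
  "increments": [
    {"dx": 3,"dy": -50,"dz": 0,"rx": 0,"ry": 0,"rz": 0},
    {"dx": 2,"dy": -50,"dz": 0,"rx": 0,"ry": 0,"rz": 0},
    {"dx": 1,"dy": -40,"dz": 0,"rx": 0,"ry": 0,"rz": 0},
    {"dx": 0,"dy": -20,"dz": 0,"rx": 0,"ry": 0,"rz": 0},
    {"dx": 0,"dy": 0,"dz": 0,"rx": 0,"ry": 0,"rz": 0}
  ]
}}

```text
time: 29.28
ee_pos: [0.5299, -0.3989, 0.2449]
tool_rot: [-0.0, 0.635, 0.773, 0.0]
force: [0.6, 0.3, -0.7]
finger_gap: 0.0803
grip_force: 0.0
```

Call:
{"op": "jog_arm", "data": {
  "increments": [
    {"dx": 0,"dy": 0,"dz": 0,"rx": 0,"ry": 0,"rz": 0},
    {"dx": 0,"dy": 0,"dz": 0,"rx": 0,"ry": 0,"rz": 0},
    {"dx": 0,"dy": 0,"dz": 0,"rx": 0,"ry": 0,"rz": 0}
  ]
}}

```text
time: 29.65
ee_pos: [0.5306, -0.3974, 0.2456]
tool_rot: [0.0, 0.633, 0.774, 0.0]
force: [0.0, -0.2, -0.6]
finger_gap: 0.0798
grip_force: 0.0
```

```bash
python3 chk.py
```

```text
29.65 [ 0.5306 -0.3974  0.2456]
tray [0.501 0.019 0.034] [(np.float64(0.153), np.float64(13.6)), (np.float64(0.208), np.float64(12.6)), (np.float64(0.154), np.float64(13.0)), (np.float64(0.206), np.float64(12.4))]
carrier [ 0.5296 -0.3987  0.176 ] s,l 0.0368 -0.0013 [ 276  251   84   40 3288]
```

Call:
{"op": "jog_arm", "data": {
  "increments": [
    {"dx": 0,"dy": 0,"dz": -45,"rx": 0,"ry": 0,"rz": 0},
    {"dx": 0,"dy": 0,"dz": -30,"rx": 0,"ry": 0,"rz": 0},
    {"dx": 0,"dy": 0,"dz": -10,"rx": 0,"ry": 0,"rz": 0},
    {"dx": 0,"dy": 0,"dz": 0,"rx": 0,"ry": 0,"rz": 0}
  ]
}}

```text
time: 30.25
ee_pos: [0.5304, -0.3984, 0.1604]
tool_rot: [-0.0, 0.634, 0.773, 0.0]
force: [-0.0, 0.2, 0.3]
finger_gap: 0.08
grip_force: 0.0
```

Call:
{"op": "jog_arm", "data": {
  "increments": [
    {"dx": 0,"dy": 0,"dz": 0,"rx": 0,"ry": 0,"rz": 0},
    {"dx": 0,"dy": 0,"dz": 0,"rx": 0,"ry": 0,"rz": 0},
    {"dx": 0,"dy": 0,"dz": 0,"rx": 0,"ry": 0,"rz": 0},
    {"dx": 0,"dy": 0,"dz": 0,"rx": 0,"ry": 0,"rz": 0},
    {"dx": 0,"dy": 0,"dz": 4,"rx": 0,"ry": 0,"rz": 0}
  ],
  "claw": 30
}}

```text
time: 30.88
ee_pos: [0.5301, -0.3984, 0.1645]
tool_rot: [-0.0, 0.634, 0.773, -0.0]
force: [0.6, 0.3, -0.6]
finger_gap: 0.0431
grip_force: 71.0
```

Call:
{"op": "jog_arm", "data": {
  "increments": [
    {"dx": -2,"dy": 10,"dz": 0,"rx": 0,"ry": 0,"rz": 0},
    {"dx": -4,"dy": 20,"dz": 0,"rx": 0,"ry": 0,"rz": 0},
    {"dx": -5,"dy": 25,"dz": 0,"rx": 0,"ry": 0,"rz": 0},
    {"dx": -5,"dy": 25,"dz": 0,"rx": 0,"ry": 0,"rz": 0},
    {"dx": -5,"dy": 25,"dz": 0,"rx": 0,"ry": 0,"rz": 0}
  ]
}}

```text
time: 31.5
ee_pos: [0.5087, -0.2918, 0.1641]
tool_rot: [-0.0, 0.634, 0.774, 0.0]
force: [-0.1, 0.5, -0.9]
finger_gap: 0.0434
grip_force: 71.0
```

Call:
{"op": "jog_arm", "data": {
  "increments": [
    {"dx": -5,"dy": 25,"dz": 0,"rx": 0,"ry": 0,"rz": 0},
    {"dx": -5,"dy": 25,"dz": 0,"rx": 0,"ry": 0,"rz": 0},
    {"dx": -4,"dy": 20,"dz": 0,"rx": 0,"ry": 0,"rz": 0},
    {"dx": 0,"dy": 30,"dz": 30,"rx": 0,"ry": 0,"rz": 0.8},
    {"dx": 0,"dy": 40,"dz": 30,"rx": 0,"ry": 0,"rz": 0.8}
  ]
}}

```text
time: 32.12
ee_pos: [0.4947, -0.1527, 0.2247]
tool_rot: [-0.0, 0.624, 0.782, -0.0]
force: [1.5, 0.4, -0.8]
finger_gap: 0.0431
grip_force: 71.3
```

Call:
{"op": "jog_arm", "data": {
  "increments": [
    {"dx": 0,"dy": 35,"dz": 10,"rx": 0,"ry": 0,"rz": 0},
    {"dx": 0,"dy": 0,"dz": 0,"rx": 0,"ry": 0,"rz": 0},
    {"dx": 0,"dy": 0,"dz": 0,"rx": 0,"ry": 0,"rz": 0}
  ]
}}

```text
time: 32.5
ee_pos: [0.4949, -0.1188, 0.2341]
tool_rot: [-0.0, 0.623, 0.782, -0.0]
force: [-0.1, -0.7, -0.8]
finger_gap: 0.0437
grip_force: 71.3
```

```bash
python3 rim.py
```

```text
32.5 [ 0.4949 -0.1188  0.2341] gap 0.0437 n 3819 x [-0.0764  0.0733] ymin -0.0988
slope deg -0.21
```

Call:
{"op": "jog_arm", "data": {
  "increments": [
    {"dx": 12,"dy": 31,"dz": -10,"rx": 0,"ry": 0,"rz": 0},
    {"dx": 11,"dy": 30,"dz": -20,"rx": 0,"ry": 0,"rz": 0},
    {"dx": 0,"dy": 0,"dz": -45,"rx": 0,"ry": 0,"rz": 0},
    {"dx": 0,"dy": 0,"dz": -40,"rx": 0,"ry": 0,"rz": 0},
    {"dx": 0,"dy": 0,"dz": -35,"rx": 0,"ry": 0,"rz": 0}
  ]
}}

```text
time: 33.17
ee_pos: [0.5177, -0.0586, 0.0823]
tool_rot: [-0.001, 0.624, 0.782, -0.001]
force: [-0.2, -0.7, -0.9]
finger_gap: 0.043
grip_force: 71.3
```

Call:
{"op": "jog_arm", "data": {
  "increments": [
    {"dx": 0,"dy": 0,"dz": -20,"rx": 0,"ry": 0,"rz": 0},
    {"dx": 0,"dy": 0,"dz": -14,"rx": 0,"ry": 0,"rz": 0},
    {"dx": 0,"dy": 0,"dz": -6,"rx": 0,"ry": 0,"rz": 0},
    {"dx": 0,"dy": 0,"dz": -3,"rx": 0,"ry": 0,"rz": 0},
    {"dx": 0,"dy": 0,"dz": 0,"rx": 0,"ry": 0,"rz": 0}
  ]
}}

```text
time: 33.8
ee_pos: [0.5185, -0.0576, 0.0417]
tool_rot: [0.0, 0.623, 0.782, 0.0]
force: [-0.4, 0.4, -1.0]
finger_gap: 0.0431
grip_force: 71.3
```

Call:
{"op": "jog_arm", "data": {
  "increments": [
    {"dx": 0,"dy": 0,"dz": 0,"rx": 0,"ry": 0,"rz": 0},
    {"dx": 0,"dy": 0,"dz": 0,"rx": 0,"ry": 0,"rz": 0},
    {"dx": 0,"dy": 0,"dz": 30,"rx": 0,"ry": 0,"rz": 0},
    {"dx": 0,"dy": 0,"dz": 50,"rx": 0,"ry": 0,"rz": 0},
    {"dx": 0,"dy": 0,"dz": 60,"rx": 0,"ry": 0,"rz": 0}
  ],
  "claw": 58
}}

```text
time: 34.42
ee_pos: [0.5176, -0.0574, 0.1825]
tool_rot: [-0.001, 0.623, 0.782, -0.0]
force: [1.7, -0.6, 0.3]
finger_gap: 0.0578
grip_force: 0.0
```

Call:
{"op": "jog_arm", "data": {
  "increments": [
    {"dx": -10,"dy": -15,"dz": 60,"rx": 0,"ry": 0,"rz": 0},
    {"dx": -10,"dy": -25,"dz": 40,"rx": 0,"ry": 0,"rz": -0.8},
    {"dx": -10,"dy": -20,"dz": 20,"rx": 0,"ry": 0,"rz": -0.8},
    {"dx": 0,"dy": 0,"dz": 0,"rx": 0,"ry": 0,"rz": 0},
    {"dx": 0,"dy": 0,"dz": 0,"rx": 0,"ry": 0,"rz": 0}
  ]
}}

```text
time: 35.05
ee_pos: [0.4881, -0.1167, 0.3007]
tool_rot: [-0.0, 0.634, 0.774, 0.0]
force: [0.5, 0.1, 0.8]
finger_gap: 0.0583
grip_force: 0.0
```

```bash
python3 tray.py w5
```

```text
[np.float64(0.5071510032483066), np.float64(-0.008093313437354213), 0.004]
[np.float64(0.48527249187923344), np.float64(0.08743328359338552), 0.004]
35.05 [ 0.48811294 -0.11673045  0.30066051] [-2.94881889e-04  6.33735762e-01  7.73549544e-01  1.61632789e-05] 0.05832720239064054 [0.5 0.1 0.8]
```

View pics/w5.png

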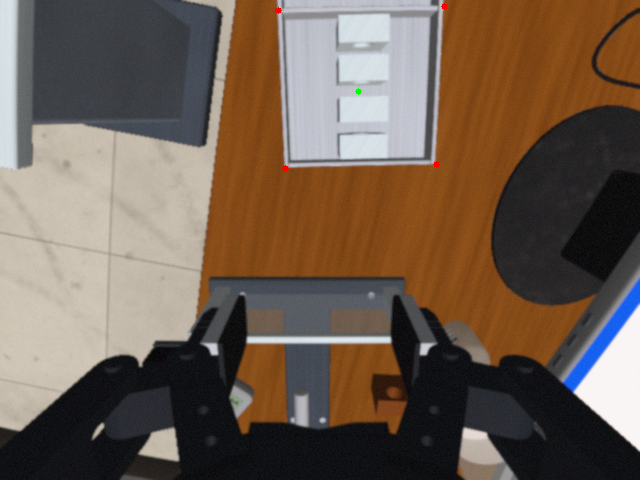

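All four carriers stand in the large compartment, at (363,30), (363,67), (363,108) and (363,145). The tray hasn't moved. Next I raise the screen.

Call:
{"op": "jog_arm", "data": {
  "increments": [
    {"dx": -11,"dy": -16,"dz": 0,"rx": 0,"ry": 0,"rz": -10},
    {"dx": -11,"dy": -16,"dz": 0,"rx": 0,"ry": 0,"rz": -10},
    {"dx": -11,"dy": -16,"dz": 0,"rx": 0,"ry": 0,"rz": -10},
    {"dx": -11,"dy": -16,"dz": 0,"rx": 0,"ry": 0,"rz": -10},
    {"dx": -11,"dy": -16,"dz": 0,"rx": 0,"ry": 0,"rz": -10}
  ],
  "claw": 45
}}

```text
time: 35.72
ee_pos: [0.4331, -0.1968, 0.3001]
tool_rot: [-0.001, 0.902, 0.431, -0.001]
force: [-0.5, 0.1, 0.3]
finger_gap: 0.045
grip_force: 0.0
```

Call:
{"op": "jog_arm", "data": {
  "increments": [
    {"dx": -11,"dy": -16,"dz": 0,"rx": 0,"ry": 0,"rz": -10},
    {"dx": -11,"dy": -16,"dz": 0,"rx": 0,"ry": 0,"rz": -10},
    {"dx": -11,"dy": -16,"dz": 0,"rx": 0,"ry": 0,"rz": -10},
    {"dx": -11,"dy": -15,"dz": 0,"rx": 0,"ry": 0,"rz": -10},
    {"dx": 0,"dy": 0,"dz": 0,"rx": 0,"ry": 0,"rz": 0}
  ]
}}

```text
time: 36.35
ee_pos: [0.3889, -0.2603, 0.3003]
tool_rot: [-0.0, 0.995, 0.099, -0.001]
force: [0.1, 0.1, 0.5]
finger_gap: 0.0452
grip_force: 0.0
```

Call:
{"op": "jog_arm", "data": {
  "increments": [
    {"dx": 0,"dy": 0,"dz": 0,"rx": 0,"ry": 0,"rz": 0},
    {"dx": 0,"dy": 0,"dz": -20,"rx": 0,"ry": 0,"rz": 0},
    {"dx": 0,"dy": 0,"dz": 0,"rx": 0,"ry": 0,"rz": 0}
  ]
}}

```text
time: 36.72
ee_pos: [0.3892, -0.2591, 0.2801]
tool_rot: [-0.001, 0.995, 0.101, -0.001]
force: [-0.0, 0.1, 0.1]
finger_gap: 0.0448
grip_force: 0.0
```

```bash
python3 - <<'E'
from h import *
s=ctrl.sense(); im=cam("wrist"); v=im["color"].copy(); print(s["ee_pos"],s["tool_rot"])
for p in [(.3889,-.2599,.153)]:
    q=proj(im,p); print(q); cv2.circle(v,tuple(int(a) for a in q),3,(0,0,255),-1)
cv2.imwrite("pics/w6.png",v)
E
```

```text
[ 0.38922692 -0.2591386   0.28008573] [-9.34929205e-04  9.94932095e-01  1.00539799e-01 -1.00076308e-03]
[321.01117294 235.55644733]
```

View pics/w6.png

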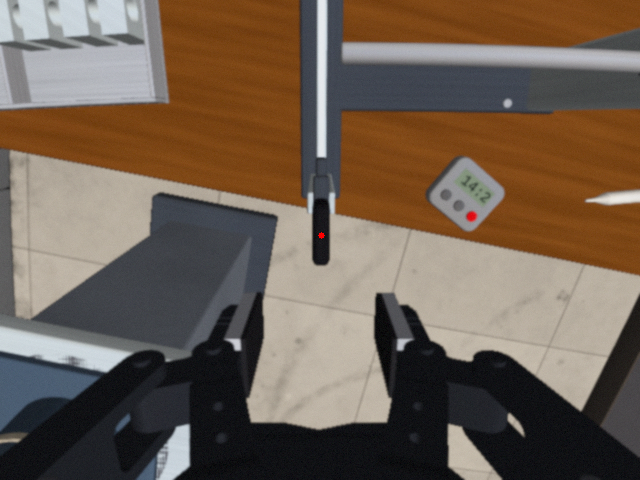

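The tab sits midway between the jaws: its centre is at (321,232) and the prediction is (321,236).

Call:
{"op": "jog_arm", "data": {
  "increments": [
    {"dx": 0,"dy": 0,"dz": -50,"rx": 0,"ry": 0,"rz": 0},
    {"dx": 0,"dy": 0,"dz": -50,"rx": 0,"ry": 0,"rz": 0},
    {"dx": 0,"dy": 0,"dz": -26,"rx": 0,"ry": 0,"rz": 0},
    {"dx": 0,"dy": 0,"dz": -8,"rx": 0,"ry": 0,"rz": 0},
    {"dx": 0,"dy": 0,"dz": 0,"rx": 0,"ry": 0,"rz": 0}
  ]
}}

```text
time: 37.4
ee_pos: [0.3898, -0.2604, 0.1477]
tool_rot: [0.0, 0.995, 0.099, 0.0]
force: [0.6, -0.4, -0.2]
finger_gap: 0.0451
grip_force: 0.0
```

Call:
{"op": "jog_arm", "data": {
  "increments": [
    {"dx": 0,"dy": 0,"dz": 0,"rx": 0,"ry": 0,"rz": 0},
    {"dx": 0,"dy": 0,"dz": 0,"rx": 0,"ry": 0,"rz": 0},
    {"dx": 0,"dy": 0,"dz": 0,"rx": 0,"ry": 0,"rz": 0},
    {"dx": 0,"dy": 0,"dz": 0,"rx": 0,"ry": 0,"rz": 0},
    {"dx": 0,"dy": 0,"dz": 0,"rx": 0,"ry": 0,"rz": 0}
  ],
  "claw": 0,
  "force": 60
}}

```text
time: 38.02
ee_pos: [0.3897, -0.2603, 0.1483]
tool_rot: [0.0, 0.995, 0.099, 0.001]
force: [-1.7, 1.8, 7.2]
finger_gap: 0.0111
grip_force: 58.4
```

Call:
{"op": "jog_arm", "data": {
  "increments": [
    {"dx": 0,"dy": 0,"dz": 8,"rx": 0,"ry": 0,"rz": 0},
    {"dx": 0,"dy": 0,"dz": 16,"rx": 0,"ry": 0,"rz": 0},
    {"dx": 0,"dy": 0,"dz": 16,"rx": 0,"ry": 0,"rz": 0},
    {"dx": 0,"dy": 0,"dz": 16,"rx": 0,"ry": 0,"rz": 0},
    {"dx": 0,"dy": 0,"dz": 14,"rx": 0,"ry": 0,"rz": 0}
  ]
}}

```text
time: 38.65
ee_pos: [0.3897, -0.2602, 0.2181]
tool_rot: [0.0, 0.995, 0.099, 0.001]
force: [3.9, -0.9, -6.9]
finger_gap: 0.011
grip_force: 58.5
```

Call:
{"op": "jog_arm", "data": {
  "increments": [
    {"dx": 0,"dy": 0,"dz": 10,"rx": 0,"ry": 0,"rz": 0},
    {"dx": 0,"dy": 0,"dz": 4,"rx": 0,"ry": 0,"rz": 0},
    {"dx": 0,"dy": 0,"dz": 3,"rx": 0,"ry": 0,"rz": 0},
    {"dx": 0,"dy": 0,"dz": 0,"rx": 0,"ry": 0,"rz": 0}
  ]
}}

```text
time: 39.15
ee_pos: [0.3897, -0.2603, 0.2335]
tool_rot: [-0.0, 0.995, 0.099, 0.0]
force: [6.9, -0.5, -12.6]
finger_gap: 0.011
grip_force: 62.4
```

Call:
{"op": "jog_arm", "data": {
  "increments": [
    {"dx": 0,"dy": 0,"dz": 0,"rx": 0,"ry": 0,"rz": 0},
    {"dx": 0,"dy": 0,"dz": 0,"rx": 0,"ry": 0,"rz": 0},
    {"dx": 0,"dy": 0,"dz": 0,"rx": 0,"ry": 0,"rz": 0},
    {"dx": 0,"dy": 0,"dz": 20,"rx": 0,"ry": 0,"rz": 0},
    {"dx": 0,"dy": 0,"dz": 50,"rx": 0,"ry": 0,"rz": 0}
  ],
  "claw": 45
}}

```text
time: 39.78
ee_pos: [0.3881, -0.2599, 0.3035]
tool_rot: [-0.001, 0.995, 0.099, -0.002]
force: [-0.1, -0.7, 1.1]
finger_gap: 0.0449
grip_force: 0.0
```

Call:
{"op": "jog_arm", "data": {
  "increments": [
    {"dx": 0,"dy": -30,"dz": 30,"rx": 0,"ry": 0,"rz": 0},
    {"dx": -10,"dy": -50,"dz": 0,"rx": 0,"ry": 0,"rz": 0},
    {"dx": -10,"dy": -50,"dz": 0,"rx": 0,"ry": 0,"rz": 0},
    {"dx": -10,"dy": -50,"dz": 0,"rx": 0,"ry": 0,"rz": 0},
    {"dx": 0,"dy": 0,"dz": 0,"rx": 0,"ry": 0,"rz": 0}
  ]
}}

```text
time: 40.4
ee_pos: [0.3568, -0.4441, 0.3336]
tool_rot: [0.0, 0.995, 0.096, -0.001]
force: [0.0, 1.4, -0.7]
finger_gap: 0.0447
grip_force: 0.0
```

```bash
python3 - <<'E'
from h import *
from chk import tray
tray(); s=ctrl.sense(); im=cam("scene"); C=cloud(cam("top")); P=C[305:350,305:322].reshape(-1,3); P=P[(P[:,2]>.1)&(P[:,0]<.41)]; print("tab top z",np.percentile(P[:,2],[50,90]),s["force"])
a=im["color"][150:470,150:440]; cv2.imwrite("pics/s3.png",cv2.resize(a,None,fx=1.8,fy=1.8,interpolation=3))
E
```

```text
tray [0.501 0.019 0.034] [(np.float64(0.153), np.float64(13.6)), (np.float64(0.208), np.float64(12.6)), (np.float64(0.154), np.float64(13.0)), (np.float64(0.206), np.float64(12.4))]
tab top z [0.23714973 0.24014718] [ 0.87216335  0.1539507  -0.1963722 ]
```

View pics/s3.png

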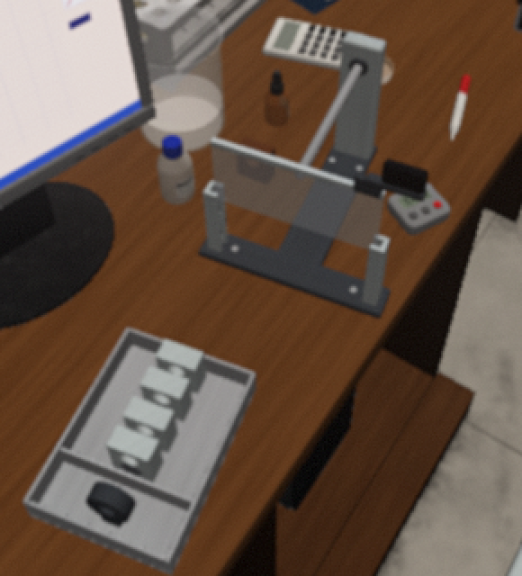

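The screen is up: the tab top measures 237–240 mm against 238 expected. The bar is empty, the four carriers are at crop (155,400) and the collar is at crop (110,500). Nothing else on the desk has been disturbed.

Call:
{"op": "jog_arm", "data": {
  "increments": [
    {"dx": 0,"dy": 0,"dz": 0,"rx": 0,"ry": 0,"rz": 0},
    {"dx": 0,"dy": 0,"dz": 0,"rx": 0,"ry": 0,"rz": 0}
  ]
}}

```text
time: 40.8
ee_pos: [0.3597, -0.4395, 0.3344]
tool_rot: [0.0, 0.995, 0.099, 0.0]
force: [0.1, 0.4, 0.5]
finger_gap: 0.0452
grip_force: 0.0
```

```bash
python3 -c "
from rig import ctrl
print(ctrl.job_done())"
```

```text
the job is handed in; nothing more can be done
None
```

I handed the job in at about 41 s (no verdict was returned): the collar is in the small compartment, all four carriers are in the large one, the screen is fully up, and nothing else on the desk appears to have moved.

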